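# Reset the water-leak alarm and clip its cover back on

### The job

The water-leak alarm on the board has tripped: take the slim screwdriver from the yellow tumbler and, with its tip, push the small reset button sunk in the hole beside the black buzzer all the way in, holding it in for one second without forcing it. Stand the screwdriver back in the tumbler, then refit the alarm's white cover: hook its tongue under the lip at one end and swing the other end down until it snaps home under the spring clip. Leave the other things on the board where they are.

Things in the scene. Friction and masses are not known exactly. Their poses are not given: they have to be found in the camera images.
- alarm: white plastic water-leak alarm, its cover off, fixed to the board; 140 long (x) x 50 wide (y). Side walls 3 thick, rims 36 above the board. Origin at the centre of its underside, z up, x from the hook lip's end to the spring clip's end. Inside: a grey circuit tray (x -60 to 4, top at 22) bearing a black buzzer 13 wide at x -24 y 12 and a terminal block at x -6 to 3 (top at 30); two AA cells at x 12 to 61 (top at 34)
- reset_well (a point): where the mouth of the reset button's hole is with the circuit tray in mid-play: x -22, y -8 of the alarm, level with the tray's top. The tray may sit up to 6 either way along the alarm's x, hole and button with it, and stays there: look or feel for the hole. Hole round, 9 wide, 1 chamfer; the button's 7 wide face rests 6 below its mouth. Flat for 12 round the hole
- reset_button (a joint): how far the reset button is pushed in, metres: 0 out, 0.004 on its stop; its spring pushes back with 1.4 N at first and 5 N on the stop, and more than 25 N breaks it
- alarm_lip (a point): middle of the lower inner edge of the hook lip, at x -60 of the alarm, 40 above the board. The lip is 44 wide, 4.5 thick and reaches 7 inward from the end wall (inner face at x -67); below it there is free space down to the tray, 44 wide between the side walls
- clip_tooth (a point): where the tooth's lower front edge is with the clip relaxed: x 66.5 of the alarm, 40 above the board, 3.5 over the edge of a seated cover. The clip is a springy tab, 20 wide, 52 tall, sloping inward from its top to the tooth; the cover's edge coming down bends it outward, which takes about 10 N down on that end, then it springs back over the cover
- clip (a joint): angle, radians, by which the spring clip is bent outward: about 0 relaxed, about 0.1 while the edge of the cover passes
- cover_mid (a point): centre of the alarm's white cover, a cap 136 long (x), 60 wide (y), 14 tall, 70 g, lying top up on the board. Top 3 thick; along the long sides, x -54 to 68, skirts 2 thick and 11 deep that go outside the alarm's walls with 3 to spare a side. z out of its top, x from tongue to snap end. Seated: axes along the alarm's, this point 32 above the board, x and y as the alarm's origin
- cover_tongue (a point): middle of the upper edge of the tongue's tip, at x -66, z +7 from the cover's centre. The tongue is a flat tab 38 wide, 3 thick and 12 long in the plane of the cover's top
- cover_snap (a point): middle of the upper edge of the cover's other, straight end, at x +70, z +7 from its centre
- driver_tip (a point): middle of the end of the screwdriver's steel blade, a round shaft 4 thick and 110 long. The screwdriver is 195 long and 45 g; its z axis runs from the tip to the handle's end. At the start it leans 0.43 rad from upright in the tumbler, handle up
- driver_handle (a point): middle of the screwdriver's clear round handle, 14 thick and 85 long, 152.5 from the tip
- tumbler: yellow plastic tumbler, loose, 75 wide at the rim, 60 at the foot, 115 tall, wall 2.5, floor 4 thick; origin at the centre of its underside. At the start its x axis points the opposite way to that in which the screwdriver leans
- salt: glass salt shaker with a domed chrome top, 46 wide, 80 tall; not part of the job, leave it be; origin at the centre of its underside
- spice_jar: small glass spice jar with a black lid, 44 wide, 85 tall; not part of the job, leave it be; origin at the centre of its underside
- saucer: beige melamine saucer, 136 wide, 18 tall; not part of the job, leave it be; origin at the centre of its underside
- grater: small upright steel box grater with a wire handle, 62 x 38 in plan, 139 tall; not part of the job, leave it be; origin at the centre of its underside
- mug: white mug, 80 wide, 85 tall; not part of the job, leave it be; origin at the centre of its underside
Things that resemble listed ones, but are neither listed nor needed, are in the scene too. Of the things that look like the part that bears cover_mid, take the one that is farthest from the robot's base at the start.

How it is judged (in metres and radians):
On the way, in this order (a step that is already met when the one before it is completed fails the run):
1. the reset button is held fully in (at least 3.2 of its 4 mm) by the screwdriver for 0.9 s (value of joint reset_button above 0.0032 m and contact force between driver and reset_button above 0.5 N), for 0.9 s.
2. the screwdriver stands in the upright tumbler again (z of driver_tip in the frame of tumbler below 0.02 m and horizontal distance between driver_tip and tumbler below 0.035 m and angle between tumbler's own z axis and vertical below 0.1 rad and height (world z) of tumbler below 0.01 m and contact force between the fingers and driver below 0.1 N), for 0.2 s.
3. the cover is home on the alarm, tongue under the lip and the other end under the clip (z of cover_tongue in the frame of alarm between 0.037 and 0.0405 m and z of cover_snap in the frame of alarm between 0.037 and 0.0405 m and x of cover_tongue in the frame of alarm between -0.069 and -0.0625 m and x of cover_snap in the frame of alarm between 0.0675 and 0.074 m and y of cover_tongue in the frame of alarm between -0.006 and 0.006 m and y of cover_snap in the frame of alarm between -0.006 and 0.006 m), for 0.2 s.
At the end, for the whole second after the job is handed in: cover home on the alarm: tongue under the lip, snap end under the sprung-back clip, both ends of its top 37 to 40.5 mm above the board, in line within 6 mm; button out; screwdriver standing in the tumbler, which stands upright on the board; cover and screwdriver at rest (all of step 3 and z of driver_tip in the frame of tumbler below 0.02 m and horizontal distance between driver_tip and tumbler below 0.035 m and angle between tumbler's own z axis and vertical below 0.1 rad and height (world z) of tumbler below 0.01 m and value of joint reset_button below 0.001 m and value of joint clip below 0.05 rad and linear speed of cover below 0.02 m/s and linear speed of driver below 0.03 m/s); the robot touches nothing.
It fails at once if the button is forced with more than 25 N (contact force between anything else and reset_button above 25 N).
It fails at once if one of the other things on the board is shifted by more than 30 mm or tipped over (distance of any of salt, spice_jar, saucer, grater, mug from where it was at the start of the episode above 0.03 m or angle between any of salt, spice_jar, saucer, grater, mug's own z axis and vertical above 0.4 rad).
It also fails if it takes over 67 s, if anything falls off the work surface, if the arm or the gripper's body presses on something with over 40 N, if the wrist force passes 120 N, or if a joint passes its speed limit or range.

### The arm

A 7-joint arm with a two-finger parallel gripper is mounted at the origin on the work surface. World frame = base frame: x ahead of the robot, y to its left, z up, the work surface at z = 0. Lengths are in m, angles in degrees, forces in N, time in s.
With the tool pointing down it reaches from about 0.425 to 0.875 m from the base axis. Payload 4.7 kg.
Tool frame: the origin (TCP) lies between the finger pads; the fingertips stand env.finger_overhang ahead of it and the grasp point (between the pads) lies 5 mm behind it (env.finger_overhang is the distance from the TCP to the fingertips, in m); z points along the fingers, y is the line along which they close (so a half turn about z gives the same grasp; the last joint's range is limited). The gripper opens to 87 mm and grips with 3 to 60 N. Pads are 19 mm wide; open, the fingers measure 117 mm over their backs; the gripper's body (75 mm by 190 mm) begins 51 mm behind the grasp point.
Start: joints at [76.438, 18.392, -4.016, 83.108, 1.295, 78.541, -3.26], TCP at [0.161, -0.63, 0.237] pointing down, gripper open.
Joint ranges: [-163.93, 163.93], [-17.29, 119.83], [-79.2, 71.16], [3.27, 140.29], [-89.18, 269.18], [5.43, 117.66], [-154.24, 154.24]. Speed limits (degrees/s): [147.25, 147.25, 180, 180, 180, 180, 180].

### API

Orientations are given as [roll, pitch, yaw] about the fixed x, y, z axes, in that order (R = Rz(yaw) Ry(pitch) Rx(roll)).
In Python, from cell import telemetry, eyes, env, models gives the robot as it stands. The module is installed in compiled form; this text tells all that it offers.
- The arm moves only by the tool drive_tool, never from a script. Its arguments are lists of equal length, an entry for each row: "angular": the turn, a rotation vector about the tool's x, y, z in rad, a list of three; "delta_pos": the shift along the tool's x, y, z in cm, a list of three; "gripper": the finger opening in cm, from 0 to 8.7. A call has 1 to 20 rows; each row shifts and turns the commanded pose from where the row before left it, along the tool's axes as they then stand; what a row does not reach is not made up. A row lasts 1/10 s, in which the tool goes at most 50 mm and 8.59 degrees, less where a joint would pass 70% of its speed; a pose out of reach is approached as far as the arm can. A call with a gripper value outside its range is refused whole. The fingers move at their own pace and stop on an object; "squeeze" is the grip in N (left out, the last holds). Time passes only in rows, so rows that do not move let the fingers close. It gives the time, the measured TCP pose, the force, the opening and the grip force at its end, in the units of the state.
- telemetry.get_obs(): the state, without advancing time (a new reading comes with each control period).
- eyes.read_camera(name): name is "scene" or "top" or "wrist"; returns a dict with "pixels" (480x640x3 uint8, red, green, blue), "mtx" (3x3 intrinsics, pixels), "origin" and "orientation" of the camera in the world. Camera axes: x right, y down, z forward; pixel columns grow to the right and rows downward; lengths in m; the calibration is good to about 2 mm. A picture is of the moment at which its call begins. There is no depth.
- env.sign_off(): hands the job in; it is judged then, once.
Trained networks look in a picture, given as the dict that the camera call returned (one of the last four; its "shot" number tells which), for a name from the list of things; names that differ only in an ending like _2 or _b are one class to them, and where a whole thing is asked for, a point or a joint stands for the part that bears it (a point fixed in the world has none). Each returns a list of dicts, best first, with "p" (0 to 1); they miss things now and then, are a little off and sometimes report something else, mostly with a low value. They report only what shows in the picture. A call takes as long as a camera call. They do not tell look-alikes from the thing itself.
- models.search_frame(picture, target): "centre" ([column, row] in pixels, amid what is visible of it).
- models.cut_out(picture, target): "pixels" (480x640 bool, what is visible of it) and "centre" ([column, row] in pixels, amid what is visible of it).
The state is a dict: "time_s": time; "qpos": joint angles; "joint_velocities": joint speeds; "effort": joint torques, N m; "tool_pos": TCP position; "tool_rot": TCP orientation; "force": force on the tool from outside, world axes, zero at the start; "wrist_torque": the same for the moment, N m; "grip_width": finger opening in m; "grasp_force": force on a finger pad.
Only numpy, scipy, OpenCV 4.12 (cv2) and the standard library are available. Lean on these libraries where they do the work, as an engineer would, in place of code of your own. Each camera call takes 0.05 s, during which the arm holds its last target. There are 200 camera calls.

## Working session

There is one attempt and no reset: what is moved stays moved. The work goes in short steps, Python scripts to look and compute and a tool call to move; the robot and the scene stay as the last step left them, time stands still between calls to the robot, and variables do not carry over. Pictures are saved under pics/ and viewed, at most 10 in all, crops included, and the job is handed in when it is done.

Besides the shell and the picture viewer there is one more tool, called as a command line: name --argument value ..., lists and objects as JSON in quotes. drive_tool: Moves the arm, as the interface text tells. Its arguments: {"type":"object","properties":{"angular":{"type":"array","items":{"type":"array","items":{"type":"number"}}},"delta_pos":{"type":"array","items":{"type":"array","items":{"type":"number"}}},"gripper":{"type":"array","items":{"type":"number"}},"squeeze":{"type":"number"}},"required":["angular","delta_pos","gripper"]}

```bash
mkdir -p pics; cat > h.py <<'E'
import numpy as np, cv2
from scipy.spatial.transform import Rotation as R
from cell import telemetry, eyes, env, models
def Rm(o):
    o=np.array(o,float)
    if o.shape==(3,3): return o
    if o.size==4: return R.from_quat(o).as_matrix()
    return R.from_euler('xyz',o,degrees=True).as_matrix()
def ray(p,px):
    d=np.linalg.inv(p['mtx'])@np.array([px[0],px[1],1.]); d=Rm(p['orientation'])@d
    return np.array(p['origin']),d/np.linalg.norm(d)
def at_z(p,px,z):
    o,d=ray(p,px); return o+d*(z-o[2])/d[2]
def proj(p,X):
    c=Rm(p['orientation']).T@(np.array(X)-np.array(p['origin'])); u=p['mtx']@c; return u[:2]/u[2]
def tri(rays):
    A=sum(np.eye(3)-np.outer(d,d) for o,d in rays); b=sum((np.eye(3)-np.outer(d,d))@o for o,d in rays)
    return np.linalg.solve(A,b)
def save(p,n): cv2.imwrite('pics/'+n,cv2.cvtColor(p['pixels'],cv2.COLOR_RGB2BGR))
E
python3 - <<'E'
from h import *
print(env.finger_overhang, telemetry.get_obs())
for n in ['scene','top']:
    p=eyes.read_camera(n); save(p,n+'0.png'); print(n,p['mtx'].tolist(),p['origin'],p['orientation'])
    for t in ['alarm','reset_well','alarm_lip','clip_tooth','cover_mid','cover_tongue','cover_snap','driver_tip','driver_handle','tumbler','salt','spice_jar','saucer','grater','mug']:
        try: print(t,[(round(r['p'],2),[round(float(c)) for c in r['centre']],np.round(at_z(p,r['centre'],0.03)[:2],3).tolist()) for r in models.search_frame(p,t)][:3])
        except Exception as e: print(t,e)
E
```

```text
0.014 {'time_s': 0.0, 'qpos': array([76.43896042, 18.43897057, -4.01442889, 83.17385875,  1.29551164,
       78.54140768, -3.25945853]), 'joint_velocities': array([ 0.00617231,  0.00774282,  0.06353474, -0.00581472,  0.07228525,
       -0.02024901,  0.06163834]), 'effort': array([ 2.33416386e-04, -4.91288602e+01, -4.03900445e-01, -3.12530959e+01,
       -6.37785648e-02,  4.36322833e-02,  1.90002629e-04]), 'tool_pos': array([ 0.16111427, -0.62917624,  0.2354715 ]), 'tool_rot': array([-1.79891029e+02,  6.59336469e-03,  1.43703696e+01]), 'force': array([-0.23832748, -0.37347258,  0.03581592]), 'wrist_torque': array([0.00700796, 0.01224867, 0.0312127 ]), 'grasp_force': 0.0, 'grip_width': 0.08704408830608461}
scene [[445.7367526656428, 0.0, 322.27125948030704], [0.0, 445.7367526656428, 232.08935116201337], [0.0, 0.0, 1.0]] [ 0.95103772 -0.66545532  0.92737644] [-132.98098853   -0.87009212   33.29059566]
alarm [(0.66, [327, 286], [0.558, -0.017])]
reset_well [(0.64, [330, 288], [0.568, -0.021]), (0.59, [246, 276], [0.36, -0.109]), (0.37, [434, 268], [0.767, 0.198])]
alarm_lip [(0.59, [326,
[... 1432 characters left out ...]
0.227, 0.414]), (0.72, [458, 202], [0.573, -0.287]), (0.71, [446, 274], [0.381, -0.248])]
cover_tongue [(0.93, [242, 291], [0.343, 0.281]), (0.93, [188, 341], [0.216, 0.417]), (0.87, [261, 216], [0.539, 0.234])]
cover_snap [(0.83, [188, 339], [0.221, 0.418]), (0.81, [238, 288], [0.348, 0.292]), (0.6, [260, 217], [0.535, 0.236])]
driver_tip []
driver_handle [(0.19, [451, 210], [0.55, -0.269])]
tumbler [(0.95, [458, 202], [0.571, -0.287])]
salt []
spice_jar [(0.53, [303, 288], [0.349, 0.123]), (0.21, [352, 216], [0.537, -0.006])]
saucer [(0.86, [271, 139], [0.749, 0.209])]
grater [(0.59, [431, 139], [0.747, -0.223]), (0.46, [303, 288], [0.348, 0.123])]
mug [(0.47, [456, 202], [0.571, -0.282])]
```

View pics/scene0.png

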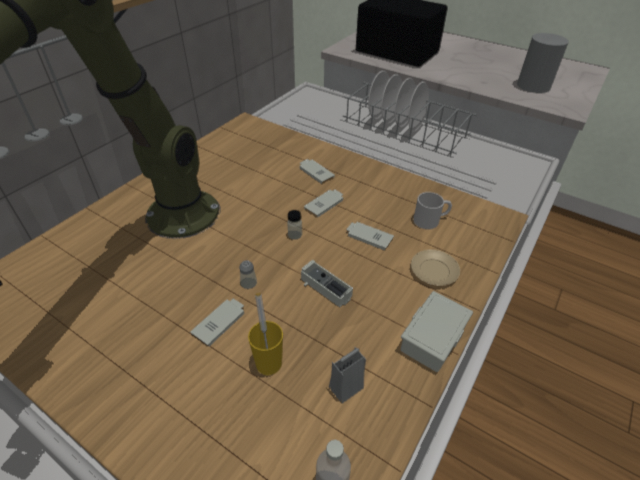

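View pics/top0.png

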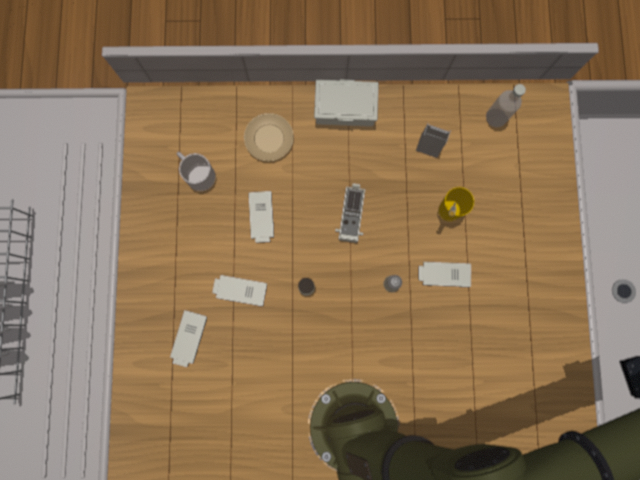

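The scene shows four covers. The farthest from the base is at top (261,216), with its tongue toward the robot. The alarm is at top (351,214) with its cells and clip end pointing away, and the tumbler is at top (458,202) with the driver leaning down-left. Next I'll fit the driver's axis.

```bash
python3 - <<'E'
from h import *
P={n:eyes.read_camera(n) for n in ['scene','top','wrist']}
save(P['wrist'],'w0.png'); print(P['wrist']['mtx'].tolist(),P['wrist']['origin'],P['wrist']['orientation'])
for n in ['scene','top']:
  for t in ['driver_handle','tumbler','alarm','cover_mid']:
    for r in models.cut_out(P[n],t)[:5]:
        m=r['pixels'].astype(np.uint8); pts=cv2.findNonZero(m)
        if pts is None: continue
        l=cv2.fitLine(pts,cv2.DIST_L2,0,.01,.01).ravel()
        print(n,t,round(r['p'],2),len(pts),np.round(l,3),cv2.boundingRect(pts),cv2.minAreaRect(pts))
p=cv2.resize(cv2.cvtColor(P['top']['pixels'],cv2.COLOR_RGB2BGR)[160:260,230:490],None,fx=3,fy=3,interpolation=cv2.INTER_CUBIC)
q=cv2.resize(cv2.cvtColor(P['scene']['pixels'],cv2.COLOR_RGB2BGR)[250:390,220:380],None,fx=2,fy=2,interpolation=cv2.INTER_CUBIC)
c=np.zeros((600,780,3),np.uint8); c[:300,:780]=p; c[300:580,:320]=q; cv2.imwrite('pics/c1.png',c)
E
```

```text
[[419.34368181292984, 0.0, 307.63064296888365], [0.0, 419.34368181292984, 245.85735146991846], [0.0, 0.0, 1.0]] [ 0.2295939  -0.61334745  0.38516404] [ 1.64981720e+02 -4.68404594e-03 -7.56318073e+01]
scene driver_handle 0.77 305 [1.65000e-01 9.86000e-01 2.61374e+02 3.16072e+02] (255, 293, 14, 56) ((261.9189453125, 320.5135498046875), (55.89565658569336, 7.233555316925049), 80.53767395019531)
scene tumbler 0.81 1450 [9.10000e-02 9.96000e-01 2.66882e+02 3.47406e+02] (248, 321, 36, 54) ((265.5, 347.5), (53.0, 35.0), 90.0)
scene alarm 0.8 1238 [  0.819   0.574 326.145 283.693] (301, 261, 52, 46) ((325.8486328125, 284.5046081542969), (56.852691650390625, 24.806793212890625), 35.134193420410156)
scene cover_mid 0.95 572 [  0.9    -0.437 324.386 202.622] (304, 190, 39, 28) ((324.35882568359375, 202.63531494140625), (17.410104751586914, 39.038516998291016), 57.52880859375)
scene cover_mid 0.86 429 [  0.876   0.483 315.256 170.324] (300, 160, 34, 23) ((316.0462646484375, 170.80056762695312), (33.4926872253418, 15.321695327758789), 36.25383758544922)
scene cover_mid 0.83 731 [9.46000e-01 3.230
[... 1017 characters left out ...]
, 275, 54, 32) ((238.74876403808594, 290.406005859375), (52.21228790283203, 24.474510192871094), 11.768289566040039)
top cover_mid 0.81 1116 [1.00000e+00 2.50000e-02 4.44958e+02 2.74309e+02] (419, 263, 52, 24) ((444.5105895996094, 274.6288757324219), (51.379032135009766, 22.59078025817871), 1.6365771293640137)
top cover_mid 0.78 1269 [ 2.98000e-01 -9.54000e-01  1.87932e+02  3.38199e+02] (171, 311, 36, 56) ((187.80401611328125, 339.0466613769531), (24.882633209228516, 54.60839080810547), 16.8583984375)
top cover_mid 0.75 1080 [4.80000e-02 9.99000e-01 2.60769e+02 2.16378e+02] (249, 192, 25, 51) ((260.7198486328125, 217.01751708984375), (49.90263366699219, 22.76807403564453), 86.42366790771484)
```

View pics/c1.png

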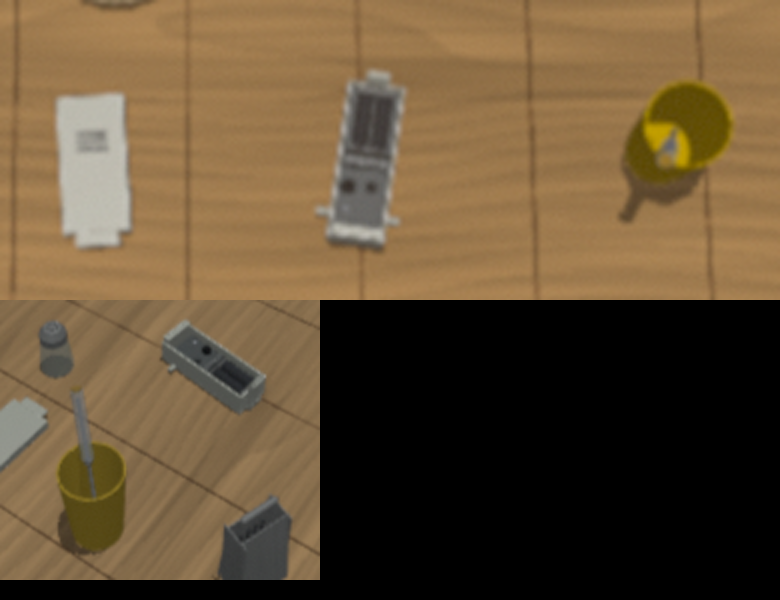

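```bash
python3 - <<'E'
from h import *
from scipy.optimize import least_squares
T=eyes.read_camera('top');S=eyes.read_camera('scene')
c=tri([ray(T,(459.3,202)),ray(S,(266,336))]);print('rim c',c, at_z(T,(459.3,202),.115),at_z(S,(266,336),.115))
def pts(v):
    x,y,a=v; u=np.array([np.cos(a),np.sin(a)]); tip=np.r_[np.array([x,y])-.024*u,.005]; d=np.r_[u*np.sin(.43),np.cos(.43)]
    return tip,d
def f(v):
    tip,d=pts(v)
    r=[proj(T,[v[0],v[1],.115])-[459.3,202],proj(S,[v[0],v[1],.115])-[266,336],
       proj(S,tip+.195*d)-[258.8,296],proj(S,tip+.11*d)-[264,330],(proj(T,tip+.195*d)-[452.3,214])*.5]
    return np.concatenate(r)
for a in [1,2,3,4]:
    s=least_squares(f,[c[0],c[1],a]);print(s.cost,s.x,np.degrees(s.x[2]),np.round(s.fun,1))
A=[]
for P,px in [(T,(353.5,213))]:
    print('alarm',at_z(P,px,.036))
for px in [(230+357/3,160+243/3-2),(230+380/3,160+76/3)]: print(at_z(T,px,.04))
for px in [(260.7,192),(262.2,241)]: print('cover',at_z(T,px,.014))
o=telemetry.get_obs();W=eyes.read_camera('wrist')
Rt=R.from_euler('xyz',o['tool_rot'],degrees=True).as_matrix()
print('cam in tool',Rt.T@(W['origin']-o['tool_pos']),R.from_matrix(Rt.T@Rm(W['orientation'])).as_euler('xyz',degrees=True))
E
```

```text
rim c [ 0.55688678 -0.26856457  0.10912467] [ 0.55332928 -0.26920013  0.115     ] [ 0.56201402 -0.26931712  0.115     ]
5.358006235919074 [ 0.55913775 -0.26955058  2.40989995] 138.0770962758268 [ 0.  -2.3 -1.1 -0.6 -0.7 -1.  -0.4 -0.2 -0.6 -1.4]
5.358006235919171 [ 0.55913775 -0.26955058  2.40989995] 138.07709606445354 [ 0.  -2.3 -1.1 -0.6 -0.7 -1.  -0.4 -0.2 -0.6 -1.4]
5.358006235919549 [ 0.55913775 -0.26955058  2.40990001] 138.07709981831127 [ 0.  -2.3 -1.1 -0.6 -0.7 -1.  -0.4 -0.2 -0.6 -1.4]
5.358006235919545 [ 0.55913775 -0.26955058  2.40990001] 138.0770996499522 [ 0.  -2.3 -1.1 -0.6 -0.7 -1.  -0.4 -0.2 -0.6 -1.4]
alarm [ 0.54325627 -0.00995415  0.036     ]
[0.47358115 0.00333088 0.04      ]
[ 0.61692743 -0.01945166  0.04      ]
cover [0.60714574 0.23663928 0.014     ]
cover [0.47406697 0.23167852 0.014     ]
cam in tool [ 0.07020122  0.00112492 -0.14856304] [-1.50156606e+01 -1.15899566e-03  9.00021807e+01]
```

```bash
cat >> h.py <<'E'
def pose():
    o=telemetry.get_obs(); return np.array(o['tool_pos']),R.from_euler('xyz',o['tool_rot'],degrees=True).as_matrix()
def tilt(az,lean):
    a=np.radians(az);u=np.array([np.cos(a),np.sin(a),0]);k=np.array([0,0,1.])
    x=u*np.cos(lean)-k*np.sin(lean); z=-u*np.sin(lean)-k*np.cos(lean); return np.c_[x,np.cross(z,x),z]
def plan(p1,R1,N=None,p0=None,R0=None):
    if p0 is None: p0,R0=pose()
    Rr=R0.T@R1; w=R.from_matrix(Rr).as_rotvec(); d=R0.T@(np.array(p1)-p0)
    if N is None: N=int(max(np.ceil(np.linalg.norm(d)/.045),np.ceil(np.degrees(np.linalg.norm(w))/8.3),1))
    S=sum(R.from_rotvec(w*k/N).as_matrix() for k in range(N))
    q=np.linalg.solve(S,d)*100
    print(N,'ang',np.round(w/N,4).tolist(),'pos',np.round(q,3).tolist(),'tot d',np.round(d*100,2),'deg',np.round(np.degrees(w),2))
E
python3 - <<'E'
from h import *
plan([.488,-.208,.27],tilt(138,.43))
plan([.488,-.208,.27],tilt(138,.43),20)
E
```

```text
16 ang [-0.0289, -0.0155, -0.1324] pos [3.753, 1.422, -0.86] tot d [ 42.12 -32.74  -3.35] deg [ -26.5   -14.2  -121.37]
20 ang [-0.0231, -0.0124, -0.1059] pos [2.987, 1.18, -0.689] tot d [ 42.12 -32.74  -3.35] deg [ -26.5   -14.2  -121.37]
```

drive_tool --angular '[[-0.0231, -0.0124, -0.1059], [-0.0231, -0.0124, -0.1059], [-0.0231, -0.0124, -0.1059], [-0.0231, -0.0124, -0.1059], [-0.0231, -0.0124, -0.1059], [-0.0231, -0.0124, -0.1059], [-0.0231, -0.0124, -0.1059], [-0.0231, -0.0124, -0.1059], [-0.0231, -0.0124, -0.1059], [-0.0231, -0.0124, -0.1059], [-0.0231, -0.0124, -0.1059], [-0.0231, -0.0124, -0.1059], [-0.0231, -0.0124, -0.1059], [-0.0231, -0.0124, -0.1059], [-0.0231, -0.0124, -0.1059], [-0.0231, -0.0124, -0.1059], [-0.0231, -0.0124, -0.1059], [-0.0231, -0.0124, -0.1059], [-0.0231, -0.0124, -0.1059], [-0.0231, -0.0124, -0.1059]]' --delta_pos '[[2.99, 1.18, -0.69], [2.99, 1.18, -0.69], [2.99, 1.18, -0.69], [2.99, 1.18, -0.69], [2.99, 1.18, -0.69], [2.99, 1.18, -0.69], [2.99, 1.18, -0.69], [2.99, 1.18, -0.69], [2.99, 1.18, -0.69], [2.99, 1.18, -0.69], [2.99, 1.18, -0.69], [2.99, 1.18, -0.69], [2.99, 1.18, -0.69], [2.99, 1.18, -0.69], [2.99, 1.18, -0.69], [2.99, 1.18, -0.69], [2.99, 1.18, -0.69], [2.99, 1.18, -0.69], [2.99, 1.18, -0.69], [2.99, 1.18, -0.69]]' --gripper '[8.7, 8.7, 8.7, 8.7, 8.7, 8.7, 8.7, 8.7, 8.7, 8.7, 8.7, 8.7, 8.7, 8.7, 8.7, 8.7, 8.7, 8.7, 8.7, 8.7]'

```text
time_s: 4.3
tool_pos: [0.4883, -0.2058, 0.2701]
tool_rot: [-179.9, 24.7, 138.3]
force: [0.1, 0.5, 1.2]
grip_width: 0.0872
grasp_force: 0.0
```

```bash
python3 - <<'E'
from h import *
print(pose()[0],telemetry.get_obs()['qpos'])
W=eyes.read_camera('wrist');save(W,'w1.png')
for t in ['driver_handle','tumbler']:
    for r in models.cut_out(W,t)[:2]:
        q=cv2.findNonZero(r['pixels'].astype(np.uint8)); print(t,r['p'],cv2.boundingRect(q),np.round(cv2.fitLine(q,2,0,.01,.01).ravel(),2),cv2.minAreaRect(q))
plan([.488,-.208,.27],tilt(138,.43))
E
```

```text
[ 0.48832386 -0.20577871  0.27012344] [ 48.69299746 -14.36203524 -30.85712566 115.07489301   3.35560603
  54.77149379  64.0717156 ]
driver_handle 0.63 (295, 213, 22, 43) [ 3.0000e-02 -1.0000e+00  3.0539e+02  2.3467e+02] ((305.5, 234.0), (42.0, 21.0), 90.0)
tumbler 0.65 (261, 148, 93, 133) [  0.     1.   307.32 217.49] ((313.869140625, 216.12860107421875), (90.89877319335938, 131.07781982421875), 13.495734214782715)
1 ang [-0.0009, 0.0009, 0.002] pos [-0.125, -0.134, 0.083] tot d [-0.13 -0.13  0.08] deg [-0.05  0.05  0.12]
```

View pics/w1.png

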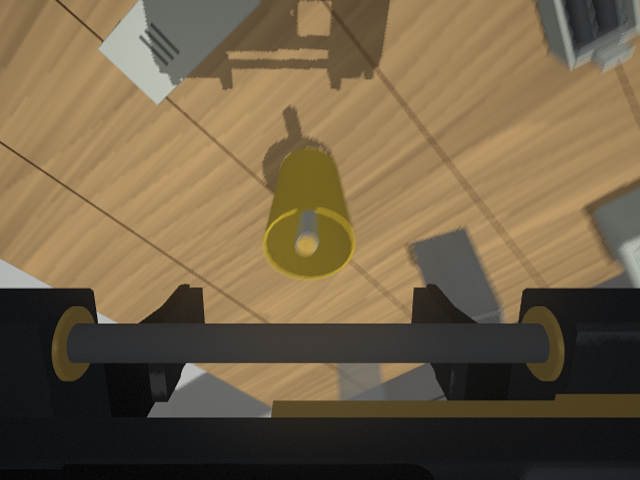

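Wrist view: the handle's end disc is at (306,244), leading up to about (309,215). The tumbler rim is centred near (309,242). The view is almost straight along the driver's axis, and I'll check it against the model.

```bash
python3 - <<'E'
from h import *
from scipy.optimize import least_squares
T=eyes.read_camera('top');S=eyes.read_camera('scene');W=eyes.read_camera('wrist')
im=W['pixels'][195:285,255:365].astype(int)
q=cv2.resize(cv2.cvtColor(W['pixels'],cv2.COLOR_RGB2BGR)[195:285,255:365],None,fx=6,fy=6,interpolation=cv2.INTER_CUBIC);cv2.imwrite('pics/c2.png',q)
def pts(v):
    x,y,a=v; u=np.array([np.cos(a),np.sin(a)]); tip=np.r_[np.array([x,y])-.024*u,.005]; d=np.r_[u*np.sin(.43),np.cos(.43)]
    return tip,d
v0=[.559,-.2695,2.41];tip,d=pts(v0)
for s in (.195,.11,0): print(s,proj(W,tip+s*d))
print(proj(W,[v0[0],v0[1],.115]))
def f(v):
    tip,d=pts(v)
    r=[proj(T,[v[0],v[1],.115])-[459.3,202],proj(S,[v[0],v[1],.115])-[266,336],
       proj(S,tip+.195*d)-[258.8,296],proj(S,tip+.11*d)-[264,330],proj(W,tip+.195*d)-[306,244],proj(W,[v[0],v[1],.115])-[309,242]]
    return np.concatenate(r)
s=least_squares(f,v0);print(s.cost,s.x,np.degrees(s.x[2]),np.round(s.fun,1));tip,d=pts(s.x);print(tip,d)
h=tip+.160*d;print('grasp point',h)
Rg=tilt(np.degrees(s.x[2]),.43)
tcp=h-.005*d
plan(tcp+.09*d,Rg); plan(tcp,Rg)
E
```

```text
0.195 [311.93298411 246.32135529]
0.11 [311.00137948 218.43234424]
0 [310.31066619 197.75478427]
[311.02021706 247.48614598]
14.956255077995076 [ 0.55632848 -0.26861299  2.44558723] 140.12182642933163 [-0.3 -1.2 -1.9 -1.5 -2.4 -1.7 -1.5 -1.   0.7 -0.9  0.6  3. ]
[ 0.5747463  -0.28400077  0.005     ] [-0.31991059  0.26727977  0.90896575]
grasp point [ 0.52356061 -0.241236    0.15043452]
1 ang [-0.0161, 0.0006, -0.0355] pos [0.66, -0.228, 4.425] tot d [ 0.66 -0.23  4.42] deg [-0.92  0.04 -2.03]
3 ang [-0.0054, 0.0002, -0.0118] pos [0.222, -0.049, 4.474] tot d [ 0.67 -0.08 13.42] deg [-0.92  0.04 -2.03]
```

View pics/c2.png

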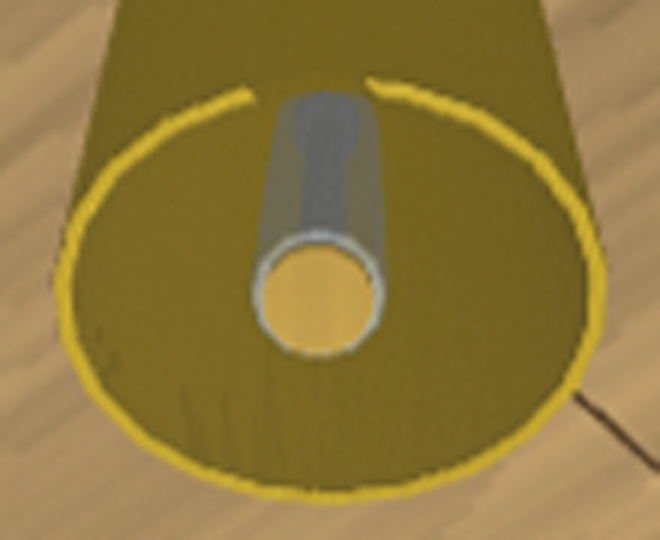

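```bash
python3 - <<'E'
from h import *
W=eyes.read_camera('wrist')
e=at_z(W,(308.2,244),.182); j=at_z(W,(309.5,217),.105); c=at_z(W,(310,243.3),.115)
d=(e-j)/np.linalg.norm(e-j); print(e,j,np.linalg.norm(e-j),d,np.degrees(np.arctan2(d[1],d[0])),np.arccos(d[2]),'rim',c)
az=141;u=np.array([np.cos(np.radians(az)),np.sin(np.radians(az)),0])
d=u*np.sin(.43)+[0,0,np.cos(.43)]
g=e-.035*d; tip=e-.195*d; print('tip',tip,'g',g, 'tip-c', tip-c)
Rg=tilt(az,.43); tcp=g-.005*d; plan(tcp,Rg); plan(tcp,Rg,5)
E
```

```text
[ 0.51366705 -0.23205668  0.182     ] [ 0.54085688 -0.25504467  0.105     ] 0.0848335725596051 [-0.320508    0.27097751  0.90765952] 139.7867325582655 0.4331227824528773 rim [ 0.55512002 -0.26737725  0.115     ]
tip [ 0.57684109 -0.28321402  0.00475168] g [ 0.52500598 -0.24123877  0.1501862 ] tip-c [ 0.02172107 -0.01583676 -0.11024832]
3 ang [-0.0075, 0.0, -0.0166] pos [0.191, -0.022, 4.49] tot d [ 0.58  0.03 13.47] deg [-1.28  0.01 -2.85]
5 ang [-0.0045, 0.0, -0.0099] pos [0.115, -0.017, 2.694] tot d [ 0.58  0.03 13.47] deg [-1.28  0.01 -2.85]
```

drive_tool --angular '[[-0.0045, 0, -0.01], [-0.0045, 0, -0.01], [-0.0045, 0, -0.01], [-0.0045, 0, -0.01], [-0.0045, 0, -0.01], [0, 0, 0], [0, 0, 0], [0, 0, 0], [0, 0, 0], [0, 0, 0], [0, 0, 0], [0, 0, 0], [0, 0, 0], [0, 0, 0]]' --delta_pos '[[0.115, -0.02, 2.7], [0.115, -0.02, 2.7], [0.115, -0.02, 2.7], [0.115, -0.02, 2.7], [0.115, -0.02, 2.7], [0, 0, 0], [0, 0, 0], [0, 0, 0], [0, 0, 0], [0, 0, 0], [0, 0, 0], [0, 0, 0], [0, 0, 0], [0, 0, 0]]' --gripper '[5, 5, 5, 5, 5, 5, 5, 1, 1, 1, 1, 1, 1, 1]' --squeeze 40

```text
time_s: 6.05
tool_pos: [0.5262, -0.2418, 0.145]
tool_rot: [-179.9, 24.6, 141.1]
force: [-0.1, -0.9, 1.1]
grip_width: 0.0132
grasp_force: 40.0
```

```bash
python3 - <<'E'
from h import *
o=telemetry.get_obs();print(pose()[0],o['force'],o['qpos'],o['grip_width'],o['grasp_force'])
p,r=pose(); t=np.array([.5768,-.2832,.0048])
print('tip in tool',r.T@(t-p))
E
```

```text
[ 0.52624201 -0.24179223  0.14504487] [-0.07235264 -0.88576898  1.08990684] [ 50.10227261  -0.40701486 -33.24927629 119.4930942   14.20821304
  38.71286045  58.5583607 ] 0.013162703685429197 39.99727117829025
tip in tool [-0.0009447  -0.00037838  0.15472008]
```

drive_tool --angular '[[0, 0, 0], [0, 0, 0], [0, 0, 0], [0, 0, 0], [0, 0, 0], [0, 0, 0], [0, 0, 0], [0, 0, 0], [0, 0, 0]]' --delta_pos '[[0, 0, -1.5], [0, 0, -1.5], [0, 0, -1.5], [0, 0, -1.5], [-0.9, 0, -1.9], [-0.9, 0, -1.9], [-0.9, 0, -1.9], [-0.9, 0, -1.9], [0, 0, 0]]' --gripper '[1, 1, 1, 1, 1, 1, 1, 1, 1]'

```text
time_s: 6.95
tool_pos: [0.5093, -0.227, 0.2871]
tool_rot: [180.0, 24.9, 141.1]
force: [0.0, 0.5, -0.0]
grip_width: 0.0134
grasp_force: 40.0
```

```bash
python3 - <<'E'
from h import *
T=eyes.read_camera('top')
w=at_z(T,(353.7,222.7),.022);print('well',w, telemetry.get_obs()['qpos'])
p,r=pose();Rg=tilt(81,0);tt=np.array([-.0009,-.0004,.1547])
print(p); tgt=np.array([.520,-.0145,.057]); plan(tgt-Rg@tt,Rg); plan(tgt-Rg@tt,Rg,13)
E
```

```text
well [ 0.51987653 -0.01095394  0.022     ] [ 49.90836633 -11.39518298 -30.11805353 111.44284592   3.00709824
  55.08197283  69.01378917]
[ 0.50833623 -0.22664851  0.28482305]
8 ang [0.0283, 0.0489, 0.129] pos [2.642, 1.244, 0.344] tot d [14.34 17.35  1.44] deg [12.97 22.43 59.15]
13 ang [0.0174, 0.0301, 0.0794] pos [1.643, 0.726, 0.223] tot d [14.34 17.35  1.44] deg [12.97 22.43 59.15]
```

drive_tool --angular '[[0.0174, 0.0301, 0.0794], [0.0174, 0.0301, 0.0794], [0.0174, 0.0301, 0.0794], [0.0174, 0.0301, 0.0794], [0.0174, 0.0301, 0.0794], [0.0174, 0.0301, 0.0794], [0.0174, 0.0301, 0.0794], [0.0174, 0.0301, 0.0794], [0.0174, 0.0301, 0.0794], [0.0174, 0.0301, 0.0794], [0.0174, 0.0301, 0.0794], [0.0174, 0.0301, 0.0794], [0.0174, 0.0301, 0.0794], [0, 0, 0], [0, 0, 0]]' --delta_pos '[[1.64, 0.73, 0.05], [1.64, 0.73, 0.05], [1.64, 0.73, 0.05], [1.64, 0.73, 0.05], [1.64, 0.73, 0.05], [1.64, 0.73, 0.05], [1.64, 0.73, 0.05], [1.64, 0.73, 0.05], [1.64, 0.73, 0.05], [1.64, 0.73, 0.05], [1.64, 0.73, 0.05], [1.64, 0.73, 0.05], [1.64, 0.73, 0.05], [0, 0, 0], [0, 0, 0]]' --gripper '[1, 1, 1, 1, 1, 1, 1, 1, 1, 1, 1, 1, 1, 1, 1]'

```text
time_s: 8.5
tool_pos: [0.5161, -0.01, 0.2311]
tool_rot: [-179.8, -0.0, 81.1]
force: [-0.1, -0.5, -0.2]
grip_width: 0.0133
grasp_force: 40.0
```

```bash
python3 - <<'E'
from h import *
W=eyes.read_camera('wrist');save(W,'w3.png')
p,r=pose();tt=np.array([-.0009,-.0004,.1547]);tip=p+r@tt
print(p,telemetry.get_obs()['tool_rot'],'tip',tip,proj(W,tip),'tray-plane well',proj(W,[.520,-.0125,.022]))
plan(p,tilt(81,0))
for t in ['reset_well','driver_tip','alarm_lip','clip_tooth']:
    print(t,[(round(x['p'],2),np.round(x['centre'],1)) for x in models.search_frame(W,t)[:3]])
q=cv2.resize(cv2.cvtColor(W['pixels'],cv2.COLOR_RGB2BGR)[120:340,170:470],None,fx=2.6,fy=2.6,interpolation=cv2.INTER_CUBIC);cv2.imwrite('pics/c3.png',q)
E
```

```text
[ 0.51602097 -0.01034573  0.23144052] [-1.79790078e+02  1.40161668e-02  8.10861517e+01] tip [ 0.51492054 -0.01112244  0.07674325] [307.18183702 232.16709967] tray-plane well [313.51997724 218.47668224]
1 ang [-0.0037, 0.0002, 0.0015] pos [0.0, 0.0, 0.0] tot d [0. 0. 0.] deg [-0.21  0.01  0.09]
reset_well [(0.83, array([342.1, 204.6]))]
driver_tip [(0.8, array([303.2, 319.2]))]
alarm_lip [(0.67, array([340.6, 206.9]))]
clip_tooth [(0.55, array([344.8, 208.2]))]
```

View pics/c3.png

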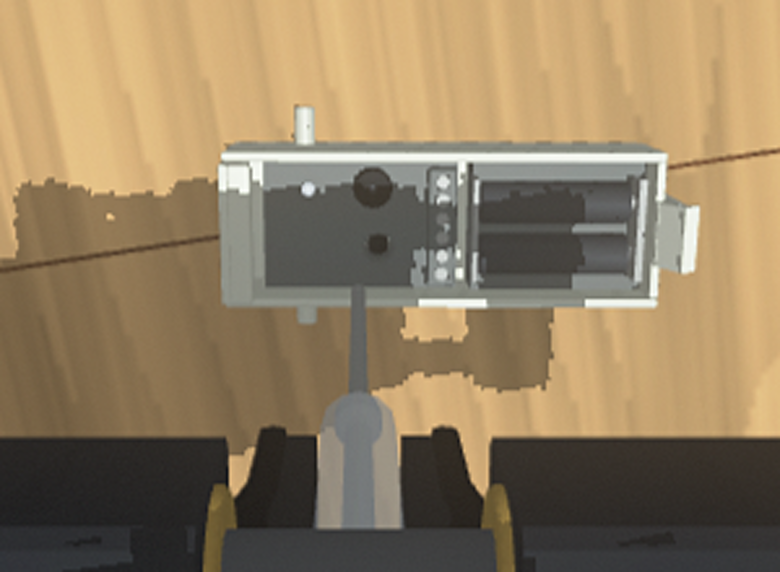

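Crop view: the blade tip is at crop (358,287), image (307.7,230.4). The dark reset hole is at crop (377.5,243.5), image (315.2,213.7), with the buzzer above it. The lip end is left and the clip right.

```bash
python3 - <<'E'
from h import *
W=eyes.read_camera('wrist')
f=lambda x,y:(x/2.6+170-.3,y/2.6+120-.3)
p,r=pose()
h=at_z(W,f(377.5,243.5),.022); tip=at_z(W,f(358,287),.0767)
print('hole',h,'tip',tip,'tip in tool',r.T@(tip-p))
print('move tool cm',100*(r.T@(h-tip)), 'tool_rot',telemetry.get_obs()['tool_rot'])
for n,x,y,z in [('UL',240,153,.036),('UR',666,153,.036),('LR',658,304,.036),('LL',240,304,.036),('lipedgeU',250,165,.0445),('lipinL',264,290,.04),('lipoutU',221,165,.0445),('lipoutL',221,300,.0445),('clip top',690,205,.052),('clip topL',683,272,.052)]:
    print(n,np.round(at_z(W,f(x,y),z)*1000,1))
b=at_z(W,f(372,187),.032);print('buzzer?',b)
E
```

```text
hole [ 0.52271447 -0.00910377  0.022     ] tip [ 0.51602642 -0.01044044  0.0767    ] tip in tool [-1.32929735e-04 -2.71357199e-04  1.55789133e-01]
move tool cm [0.2385631  0.64890986 5.4688271 ] tool_rot [-1.79902544e+02  1.85776468e-02  8.09870459e+01]
UL [484.6  28.8  36. ]
UR [616.7   7.9  36. ]
LR [610.1 -40.5  36. ]
LL [475.6 -19.2  36. ]
lipedgeU [488.1  25.4  44.5]
lipinL [484.7 -15.   40. ]
lipoutU [479.3  26.8  44.5]
lipoutL [471.2 -15.1  44.5]
clip top [618.5  -6.6  52. ]
clip topL [614.7 -27.   52. ]
buzzer? [0.52390293 0.01118995 0.032     ]
```

drive_tool --angular '[[0, 0, 0], [0, 0, 0], [0, 0, 0], [0, 0, 0], [0, 0, 0]]' --delta_pos '[[0.12, 0.33, 1.2], [0.12, 0.32, 1.2], [0, 0, 1.2], [0, 0, 1.2], [0, 0, 0]]' --gripper '[1, 1, 1, 1, 1]'

```text
time_s: 9.3
tool_pos: [0.522, -0.0084, 0.1819]
tool_rot: [-179.6, -0.0, 81.0]
force: [-0.2, -0.3, 0.8]
grip_width: 0.0131
grasp_force: 40.0
```

```bash
python3 - <<'E'
from h import *
W=eyes.read_camera('wrist');o=telemetry.get_obs()
p,r=pose();tt=np.array([-.0001,-.0003,.1555]);tip=p+r@tt
print(p,o['force'],'tip',tip,proj(W,tip),'hole',proj(W,[.5227,-.0091,.022]))
q=cv2.resize(cv2.cvtColor(W['pixels'],cv2.COLOR_RGB2BGR)[170:270,260:380],None,fx=5,fy=5,interpolation=cv2.INTER_CUBIC);cv2.imwrite('pics/c4.png',q)
E
```

```text
[ 0.52269164 -0.00833415  0.18304755] [-0.14454377 -0.3935021   0.41553291] tip [ 0.52168453 -0.00813331  0.02755062] [308.4813053  230.36735082] hole [310.04187948 229.75996939]
```

View pics/c4.png

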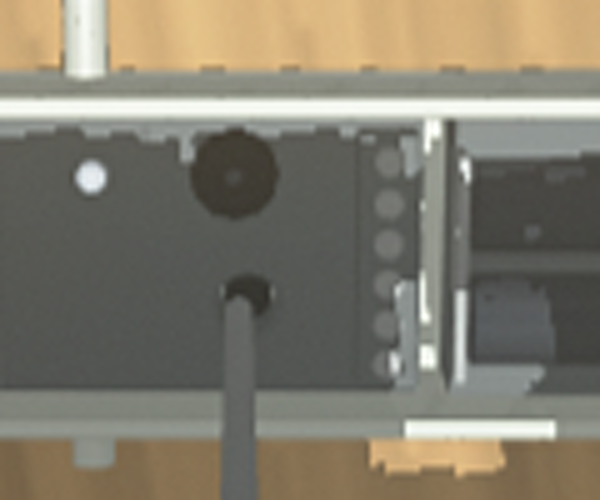

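Crop view: the tip is at (238,300) and the hole centre at (249,294), so I need about 1.4 mm along tool y. I'll go down into the hole and watch the force.

drive_tool --angular '[[0, 0, 0], [0, 0, 0], [0, 0, 0], [0, 0, 0], [0, 0, 0]]' --delta_pos '[[0, 0.14, 0], [0, 0, 0.3], [0, 0, 0.3], [0, 0, 0.3], [0, 0, 0]]' --gripper '[1, 1, 1, 1, 1]'

```text
time_s: 9.85
tool_pos: [0.5246, -0.0087, 0.175]
tool_rot: [-179.8, -0.0, 81.0]
force: [0.1, -0.3, -0.6]
grip_width: 0.0128
grasp_force: 40.0
```

drive_tool --angular '[[0, 0, 0], [0, 0, 0], [0, 0, 0], [0, 0, 0]]' --delta_pos '[[0, 0, 0.15], [0, 0, 0.15], [0, 0, 0], [0, 0, 0]]' --gripper '[1, 1, 1, 1]'

```text
time_s: 10.25
tool_pos: [0.525, -0.0086, 0.1724]
tool_rot: [-179.9, -0.0, 81.0]
force: [0.2, -0.2, 0.0]
grip_width: 0.0132
grasp_force: 40.0
```

drive_tool --angular '[[0, 0, 0], [0, 0, 0], [0, 0, 0]]' --delta_pos '[[0, 0, 0.1], [0, 0, 0.1], [0, 0, 0]]' --gripper '[1, 1, 1]'

```text
time_s: 10.55
tool_pos: [0.525, -0.0086, 0.1704]
tool_rot: [-179.9, -0.0, 81.0]
force: [0.0, 0.2, 1.2]
grip_width: 0.0131
grasp_force: 40.0
```

drive_tool --angular '[[0, 0, 0], [0, 0, 0], [0, 0, 0]]' --delta_pos '[[0, 0, 0.1], [0, 0, 0], [0, 0, 0]]' --gripper '[1, 1, 1]'

```text
time_s: 10.85
tool_pos: [0.525, -0.0086, 0.1695]
tool_rot: [-179.9, -0.0, 81.0]
force: [-0.0, 0.4, 1.7]
grip_width: 0.0129
grasp_force: 40.0
```

drive_tool --angular '[[0, 0, 0], [0, 0, 0], [0, 0, 0], [0, 0, 0]]' --delta_pos '[[0, 0, 0.1], [0, 0, 0.1], [0, 0, 0], [0, 0, 0]]' --gripper '[1, 1, 1, 1]'

```text
time_s: 11.25
tool_pos: [0.5251, -0.0086, 0.1676]
tool_rot: [-179.9, -0.0, 81.0]
force: [-0.7, 0.3, 3.3]
grip_width: 0.0132
grasp_force: 40.0
```

drive_tool --angular '[[0, 0, 0], [0, 0, 0], [0, 0, 0]]' --delta_pos '[[0, 0, 0.1], [0, 0, 0], [0, 0, 0]]' --gripper '[1, 1, 1]'

```text
time_s: 11.55
tool_pos: [0.5251, -0.0086, 0.1665]
tool_rot: [-179.9, -0.0, 81.0]
force: [-0.0, 0.9, 3.0]
grip_width: 0.0132
grasp_force: 40.0
```

drive_tool --angular '[[0, 0, 0], [0, 0, 0], [0, 0, 0]]' --delta_pos '[[0, 0, 0.1], [0, 0, 0], [0, 0, 0]]' --gripper '[1, 1, 1]'

```text
time_s: 11.85
tool_pos: [0.5252, -0.0086, 0.1659]
tool_rot: [-179.9, -0.0, 81.0]
force: [-0.8, 0.9, 6.2]
grip_width: 0.0132
grasp_force: 40.0
```

drive_tool --angular '[[0, 0, 0], [0, 0, 0], [0, 0, 0]]' --delta_pos '[[0, 0, 0.07], [0, 0, 0], [0, 0, 0]]' --gripper '[1, 1, 1]'

```text
time_s: 12.15
tool_pos: [0.5253, -0.0086, 0.1656]
tool_rot: [-179.9, -0.0, 81.0]
force: [-1.4, 0.2, 8.7]
grip_width: 0.013
grasp_force: 40.0
```

The button is on its stop at 8.7 N, so I hold there, then withdraw.

drive_tool --angular '[[0, 0, 0], [0, 0, 0], [0, 0, 0], [0, 0, 0], [0, 0, 0], [0, 0, 0], [0, 0, 0], [0, 0, 0], [0, 0, 0], [0, 0, 0], [0, 0, 0], [0, 0, 0], [0, 0, 0]]' --delta_pos '[[0, 0, 0], [0, 0, 0], [0, 0, 0], [0, 0, 0], [0, 0, 0], [0, 0, 0], [0, 0, 0], [0, 0, 0], [0, 0, 0], [0, 0, 0], [0, 0, 0], [0, 0, 0], [0, 0, 0]]' --gripper '[1, 1, 1, 1, 1, 1, 1, 1, 1, 1, 1, 1, 1]'

```text
time_s: 13.45
tool_pos: [0.5254, -0.0086, 0.1657]
tool_rot: [-179.9, -0.0, 81.0]
force: [-2.2, -0.1, 10.0]
grip_width: 0.0134
grasp_force: 40.0
```

drive_tool --angular '[[0, 0, 0], [0, 0, 0], [0, 0, 0], [0, 0, 0], [0, 0, 0], [0, 0, 0]]' --delta_pos '[[0, 0, -1], [0, 0, -2], [0, 0, -3], [0, 0, -4], [0, 0, -3], [0, 0, -1]]' --gripper '[1, 1, 1, 1, 1, 1]'

```text
time_s: 14.05
tool_pos: [0.5263, -0.0085, 0.3076]
tool_rot: [179.9, -0.0, 81.0]
force: [0.6, 1.1, -1.0]
grip_width: 0.0132
grasp_force: 40.0
```

```bash
python3 - <<'E'
from h import *
p,r=pose();Rg=tilt(140.5,.43);tt=np.array([0,-.0003,.155]); print(p,telemetry.get_obs()['tool_rot'])
c=np.array([.5556,-.268,0]);u=np.array([np.cos(np.radians(140.5)),np.sin(np.radians(140.5)),0]);k=np.array([0,0,1.])
d=u*np.sin(.43)+k*np.cos(.43)
# approach: leaned, tip over centre at z .14 ; then down to z .06 at centre ; then along axis to tip final
t1=c+.002*u+.145*k; t3=np.array([.5760,-.2835,.008]); t2=t3+.06*d
print(t2-c, t3-c)
a1,a2,a3=[t-Rg@tt for t in(t1,t2,t3)]
plan(a1,Rg);plan(a1,Rg,13);plan(a2,Rg,5,a1,Rg);plan(a3,Rg,4,a2,Rg)
E
```

```text
[ 0.5263166  -0.00850753  0.30760691] [ 1.79872909e+02 -3.69961814e-02  8.10087912e+01]
[0.00109993 0.00040975 0.06253794] [ 0.0204 -0.0155  0.008 ]
8 ang [-0.0276, -0.0487, -0.1278] pos [-2.556, -1.121, 0.72] tot d [-21.77   1.22   2.16] deg [-12.65 -22.34 -58.57]
13 ang [-0.017, -0.03, -0.0786] pos [-1.552, -0.731, 0.454] tot d [-21.77   1.22   2.16] deg [-12.65 -22.34 -58.57]
5 ang [0.0, 0.0, 0.0] pos [0.64, 0.02, 1.521] tot d [3.2 0.1 7.6] deg [0. 0. 0.]
4 ang [0.0, 0.0, 0.0] pos [-0.0, 0.0, 1.5] tot d [-0.  0.  6.] deg [0. 0. 0.]
```

drive_tool --angular '[[-0.017, -0.03, -0.0786], [-0.017, -0.03, -0.0786], [-0.017, -0.03, -0.0786], [-0.017, -0.03, -0.0786], [-0.017, -0.03, -0.0786], [-0.017, -0.03, -0.0786], [-0.017, -0.03, -0.0786], [-0.017, -0.03, -0.0786], [-0.017, -0.03, -0.0786], [-0.017, -0.03, -0.0786], [-0.017, -0.03, -0.0786], [-0.017, -0.03, -0.0786], [-0.017, -0.03, -0.0786], [0, 0, 0], [0, 0, 0]]' --delta_pos '[[-1.55, -0.73, 0.45], [-1.55, -0.73, 0.45], [-1.55, -0.73, 0.45], [-1.55, -0.73, 0.45], [-1.55, -0.73, 0.45], [-1.55, -0.73, 0.45], [-1.55, -0.73, 0.45], [-1.55, -0.73, 0.45], [-1.55, -0.73, 0.45], [-1.55, -0.73, 0.45], [-1.55, -0.73, 0.45], [-1.55, -0.73, 0.45], [-1.55, -0.73, 0.45], [0, 0, 0], [0, 0, 0]]' --gripper '[1, 1, 1, 1, 1, 1, 1, 1, 1, 1, 1, 1, 1, 1, 1]'

```text
time_s: 15.55
tool_pos: [0.5024, -0.2246, 0.2821]
tool_rot: [-179.9, 24.3, 140.4]
force: [-0.5, -0.5, -1.0]
grip_width: 0.0131
grasp_force: 40.0
```

```bash
python3 - <<'E'
from h import *
W=eyes.read_camera('wrist');save(W,'w5.png')
p,r=pose();Rg=tilt(140.5,.43);tt=np.array([0,-.0003,.155]);tip=p+r@tt
c=np.array([.5556,-.268,0]);print(p,telemetry.get_obs()['tool_rot'],'tip',tip,'px',proj(W,tip),'rim',proj(W,c+[0,0,.115]))
u=np.array([np.cos(np.radians(140.5)),np.sin(np.radians(140.5)),0]);d=u*np.sin(.43)+np.array([0,0,1])*np.cos(.43)
t3=np.array([.5760,-.2835,.008]);t2=t3+.06*d; a2=t2-Rg@tt;a3=t3-Rg@tt
plan(a2,Rg,5);plan(a3,Rg,4,a2,Rg)
E
```

```text
[ 0.50283668 -0.22415271  0.28251283] [-179.90031625   24.3095286   140.47808926] tip [ 0.55169438 -0.26519779  0.14125662] px [309.54019969 231.50633283] rim [309.8622236  216.29202462]
5 ang [-0.0004, -0.0011, -0.0001] pos [0.571, 0.022, 1.478] tot d [2.84 0.12 7.4 ] deg [-0.11 -0.33 -0.02]
4 ang [0.0, 0.0, 0.0] pos [-0.0, 0.0, 1.5] tot d [-0.  0.  6.] deg [0. 0. 0.]
```

View pics/w5.png

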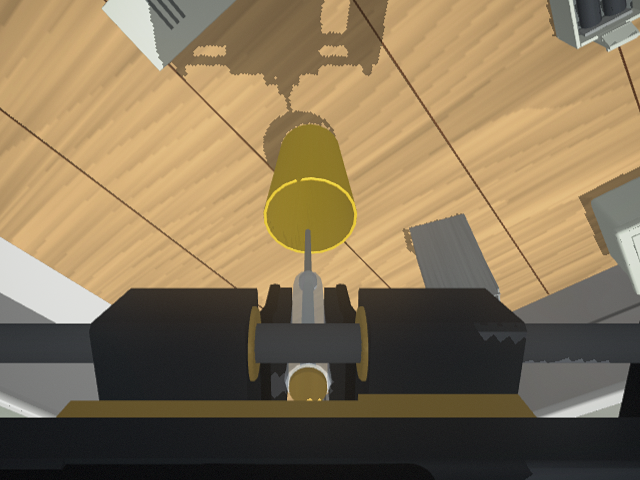

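The tip at (308,231) lies inside the near side of the rim, which is centred at (310,214). I'm inserting it now.

drive_tool --angular '[[0, -0.001, 0], [0, -0.001, 0], [0, -0.001, 0], [0, -0.001, 0], [0, -0.001, 0], [0, 0, 0], [0, 0, 0], [0, 0, 0], [0, 0, 0], [0, 0, 0]]' --delta_pos '[[0.57, 0.04, 1.48], [0.57, 0.04, 1.48], [0.57, 0.04, 1.48], [0.57, 0.04, 1.48], [0.57, 0.04, 1.48], [0, 0, 1.5], [0, 0, 1.5], [0, 0, 1.5], [0, 0, 1.2], [0, 0, 0]]' --gripper '[1, 1, 1, 1, 1, 1, 1, 1, 1, 1]'

```text
time_s: 16.6
tool_pos: [0.5257, -0.2409, 0.1505]
tool_rot: [-179.9, 24.5, 140.5]
force: [-1.1, 0.1, -0.4]
grip_width: 0.0133
grasp_force: 40.0
```

```bash
python3 - <<'E'
from h import *
p,r=pose();tip=p+r@np.array([0,-.0003,.155]);o=telemetry.get_obs();print(p,tip,o['force'],o['qpos'])
S=eyes.read_camera('scene')
for rr in models.cut_out(S,'tumbler')[:1]: q=cv2.findNonZero(rr['pixels'].astype(np.uint8));print(rr['p'],cv2.boundingRect(q),cv2.minAreaRect(q))
E
```

```text
[ 0.52570397 -0.24087281  0.15048786] [ 0.57493061 -0.282178    0.0094357 ] [-1.09855113  0.14360712 -0.4341966 ] [ 51.40409285  -0.74505712 -34.70449006 119.02725372  14.07774257
  39.72182045  58.01440083]
```

drive_tool --angular '[[0, 0, 0], [0, 0, 0], [0, 0, 0], [0, 0, 0], [0, 0, 0], [0, 0, 0], [0, 0, 0], [0, 0, 0], [0, 0, 0], [0, 0, 0], [0, 0, 0], [0, 0, 0], [0, 0, 0]]' --delta_pos '[[0, 0, 0.2], [0, 0, 0.15], [0, 0, 0], [0, 0, 0], [0, 0, 0], [0, 0, 0], [0, 0, 0], [0, 0, -1], [0, 0, -2], [0, 0, -2], [0, 0, -2], [0, 0, -2], [0, 0, -1]]' --gripper '[1, 1, 1, 5, 5, 5, 5, 5, 5, 5, 5, 5, 5]'

```text
time_s: 18.0
tool_pos: [0.4958, -0.2159, 0.2428]
tool_rot: [-179.9, 24.9, 140.6]
force: [-0.5, -0.8, -1.3]
grip_width: 0.0506
grasp_force: 0.0
```

```bash
python3 - <<'E'
from h import *
W=eyes.read_camera('wrist');save(W,'w6.png')
p,r=pose();print(p,telemetry.get_obs()['qpos'])
c=np.array([.5556,-.268,0]);print(proj(W,c+[0,0,.115]),proj(W,[.5137,-.2321,.182]))
# cover viewing pose
for n in ['top']:
    P=eyes.read_camera(n)
    for rr in models.cut_out(P,'cover_mid'): q=cv2.findNonZero(rr['pixels'].astype(np.uint8));print(n,rr['p'],cv2.minAreaRect(q))
cov=np.array([.5406,.2342,.0]);
Rg=tilt(93,0); plan(cov+[0,0,.20],Rg); plan(p+[0,0,.03],Rg,6)
q=cv2.resize(cv2.cvtColor(W['pixels'],cv2.COLOR_RGB2BGR)[100:400,160:480],None,fx=1.8,fy=1.8);cv2.imwrite('pics/c6.png',q)
E
```

```text
[ 0.49605954 -0.21599478  0.24370092] [ 50.84601614 -12.36847207 -32.20272766 116.74968259   3.21218427
  50.4604555   66.90118146]
[306.46970276 256.34803985] [307.83505609 261.85781508]
top 0.89 ((187.22406005859375, 339.26385498046875), (25.03989601135254, 54.03127670288086), 16.927513122558594)
top 0.83 ((239.27999877929688, 289.9599914550781), (52.05567169189453, 24.865076065063477), 10.30484676361084)
top 0.69 ((465.0, 275.0), (22.0, 10.0), 90.0)
top 0.56 ((260.61712646484375, 217.4322967529297), (50.96708297729492, 23.320846557617188), 86.53176879882812)
11 ang [0.0161, 0.0372, 0.0742] pos [3.519, 2.384, -0.391] tot d [24.54 37.64 -6.93] deg [10.17 23.42 46.75]
6 ang [0.0296, 0.0681, 0.136] pos [-0.138, 0.043, -0.533] tot d [-1.39  0.05 -2.97] deg [10.17 23.42 46.75]
```

View pics/c6.png

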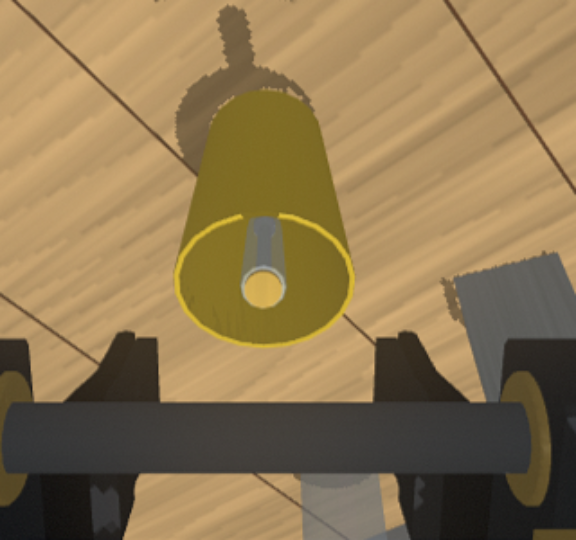

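The driver is back in the tumbler, handle end at crop (263,288) and leaning as before. Now the cover.

```bash
python3 - <<'E'
from h import *
T=eyes.read_camera('top')
print(at_z(T,(260.6,217.4),.012))
plan([.55,.234,.24],tilt(182.75,0)); plan([.55,.234,.24],tilt(182.75,0),14)
E
```

```text
[0.53809841 0.23658293 0.012     ]
11 ang [-0.0147, 0.0373, -0.066] pos [0.928, 4.101, -0.342] tot d [ 22.15  38.23 -10.31] deg [ -9.24  23.53 -41.57]
14 ang [-0.0115, 0.0293, -0.0518] pos [0.707, 3.228, -0.261] tot d [ 22.15  38.23 -10.31] deg [ -9.24  23.53 -41.57]
```

drive_tool --angular '[[-0.0115, 0.0293, -0.0518], [-0.0115, 0.0293, -0.0518], [-0.0115, 0.0293, -0.0518], [-0.0115, 0.0293, -0.0518], [-0.0115, 0.0293, -0.0518], [-0.0115, 0.0293, -0.0518], [-0.0115, 0.0293, -0.0518], [-0.0115, 0.0293, -0.0518], [-0.0115, 0.0293, -0.0518], [-0.0115, 0.0293, -0.0518], [-0.0115, 0.0293, -0.0518], [-0.0115, 0.0293, -0.0518], [-0.0115, 0.0293, -0.0518], [-0.0115, 0.0293, -0.0518], [0, 0, 0], [0, 0, 0]]' --delta_pos '[[0.7, 3.23, -0.26], [0.7, 3.23, -0.26], [0.7, 3.23, -0.26], [0.7, 3.23, -0.26], [0.7, 3.23, -0.26], [0.7, 3.23, -0.26], [0.7, 3.23, -0.26], [0.7, 3.23, -0.26], [0.7, 3.23, -0.26], [0.7, 3.23, -0.26], [0.7, 3.23, -0.26], [0.7, 3.23, -0.26], [0.7, 3.23, -0.26], [0.7, 3.23, -0.26], [0, 0, 0], [0, 0, 0]]' --gripper '[5, 5, 5, 5, 6, 6, 7, 8, 8.7, 8.7, 8.7, 8.7, 8.7, 8.7, 8.7, 8.7]'

```text
time_s: 19.8
tool_pos: [0.551, 0.2343, 0.239]
tool_rot: [180.0, -0.1, -177.2]
force: [0.5, -0.9, -0.0]
grip_width: 0.0871
grasp_force: 0.0
```

```bash
python3 - <<'E'
from h import *
W=eyes.read_camera('wrist');save(W,'w7.png');p,r=pose();print(p,telemetry.get_obs()['tool_rot'],telemetry.get_obs()['qpos'])
g=cv2.cvtColor(W['pixels'],cv2.COLOR_RGB2HSV)
print('pred',[np.round(proj(W,[.5385+x,.2355+x*.048+y,.014]),0).tolist() for x,y in [(0,0),(-.066,.019),(-.066,-.019),(.07,.03),(.07,-.03)]])
for rr in models.cut_out(W,'cover_mid')[:3]:
    m=rr['pixels'].astype(np.uint8);q=cv2.findNonZero(m);print(round(rr['p'],2),cv2.boundingRect(q),cv2.minAreaRect(q))
    c=max(cv2.findContours(m,0,2)[0],key=cv2.contourArea);print(cv2.approxPolyDP(c,3,True).reshape(-1,2).tolist())
E
```

```text
[0.55142649 0.23300407 0.23915096] [-1.79943476e+02 -5.06853597e-02 -1.77320832e+02] [ 19.58270334  20.35535126 -56.23063496  89.04607908  17.10449968
  79.83749095  54.62862828]
pred [[311.0, 201.0], [333.0, 126.0], [289.0, 123.0], [343.0, 277.0], [279.0, 274.0]]
0.88 (277, 125, 70, 151) ((311.5, 200.0), (150.0, 69.0), 90.0)
[[290, 126], [288, 138], [277, 141], [280, 274], [343, 274], [345, 140], [332, 136], [331, 125]]
0.76 (363, 0, 110, 23) ((417.4999694824219, 10.999998092651367), (108.99998474121094, 21.999996185302734), 0.0)
[[363, 0], [444, 22], [452, 18], [457, 5], [470, 8], [472, 3]]
```

```bash
python3 - <<'E'
from h import *
W=eyes.read_camera('wrist');p,r=pose()
g=cv2.cvtColor(W['pixels'],cv2.COLOR_RGB2GRAY)
m=models.cut_out(W,'cover_mid')[0]['pixels']
m=cv2.dilate(m.astype(np.uint8),np.ones((9,9)))
hs=cv2.cvtColor(W['pixels'],cv2.COLOR_RGB2HSV)
b=((hs[...,1]<45)&(m>0)).astype(np.uint8)
# subpixel edges by row
rows=np.arange(150,266,6);L=[];Rr=[]
for y in rows:
    x=np.nonzero(b[y,:])[0];L.append((x.min()-.0,y));Rr.append((x.max()+1.0,y))
print([(a[0],c[0]) for a,c in zip(L,Rr)])
cols=[295,305,315,325];print('tongue top',[np.nonzero(b[:,c])[0].min() for c in cols],'snap',[np.nonzero(b[:,c])[0].max()+1 for c in cols])
Lw=np.array([at_z(W,q,.014)[:2] for q in L]);Rw=np.array([at_z(W,q,.014)[:2] for q in Rr])
mid=(Lw+Rw)/2; k=np.polyfit(mid[:,0],mid[:,1],1);print('width',np.linalg.norm(Lw-Rw,axis=1).mean(),'yaw',np.degrees(np.arctan(k[0])),'kL',np.degrees(np.arctan(np.polyfit(Lw[:,0],Lw[:,1],1)[0])),np.degrees(np.arctan(np.polyfit(Rw[:,0],Rw[:,1],1)[0])))
tp=at_z(W,(310.5,np.mean([np.nonzero(b[:,c])[0].min() for c in cols])),.014);sn=at_z(W,(311,np.mean([np.nonzero(b[:,c])[0].max()+1 for c in cols])),.014)
print(tp,sn,np.linalg.norm(tp-sn)); c=(tp[0]+sn[0])/2-.002*0
yaw=np.arctan(k[0]); cx=(tp[0]*1+sn[0])/2-.002; print('centre',cx,np.polyval(k,cx),'tcp px',proj(W,p+[0,0,-.225]))
E
```

```text
Traceback (most recent call last):
ValueError: zero-size array to reduction operation minimum which has no identity
```

```bash
python3 - <<'E'
from h import *
W=eyes.read_camera('wrist');p,r=pose()
hs=cv2.cvtColor(W['pixels'],cv2.COLOR_RGB2HSV);print('row200',hs[200,264:356:3,1].tolist(),hs[200,264:356:3,2].tolist())
L=[at_z(W,q,.014) for q in [(277,143),(280,272)]];Q=[at_z(W,q,.014) for q in [(346,142),(344,272)]]
for a in (L,Q): d=a[1]-a[0];print(a,np.degrees(np.arctan2(d[1],d[0])))
t=at_z(W,(310.5,125),.014);s=at_z(W,(312,275),.014);print('tongue',t,'snap',s,np.linalg.norm(t-s)); d=s-t;print(np.degrees(np.arctan2(d[1],d[0])))
E
```

```text
row200 [107, 102, 99, 95, 97, 98, 19, 19, 21, 17, 19, 19, 19, 19, 16, 19, 17, 17, 17, 17, 19, 15, 14, 15, 14, 14, 13, 16, 68, 92, 91] [107, 107, 108, 107, 108, 109, 121, 122, 122, 122, 123, 123, 122, 123, 124, 122, 123, 123, 123, 122, 123, 221, 220, 220, 220, 219, 219, 221, 98, 100, 101]
[array([0.49039981, 0.20137951, 0.014     ]), array([0.60813873, 0.20725841, 0.014     ])] 2.858500281273702
[array([0.48686825, 0.26111668, 0.014     ]), array([0.60540915, 0.2673933 , 0.014     ])] 3.03092085217684
tongue [0.47410316 0.22971237 0.014     ] snap [0.60974852 0.23747068 0.014     ] 0.13586704351545187
3.2734950960466525
```

```bash
python3 - <<'E'
from h import *
G=tilt(183,0);plan([.555,.2346,.05],G,6);plan([.555,.2346,.0175],G,6)
E
```

```text
6 ang [-0.0002, 0.0001, -0.0012] pos [-0.055, 0.035, 3.169] tot d [-0.32  0.22 19.01] deg [-0.07  0.04 -0.41]
6 ang [-0.0002, 0.0001, -0.0012] pos [-0.055, 0.036, 3.711] tot d [-0.32  0.23 22.26] deg [-0.07  0.04 -0.41]
```

drive_tool --angular '[[0, 0, -0.001], [0, 0, -0.001], [0, 0, -0.001], [0, 0, -0.001], [0, 0, -0.001], [0, 0, -0.001], [0, 0, 0], [0, 0, 0], [0, 0, 0], [0, 0, 0]]' --delta_pos '[[-0.05, 0.04, 3.2], [-0.05, 0.04, 3.2], [-0.05, 0.04, 3.2], [-0.05, 0.04, 3.2], [-0.05, 0.04, 3.2], [-0.05, 0.02, 3], [0, 0, 1.5], [0, 0, 1], [0, 0, 0], [0, 0, 0]]' --gripper '[8.7, 8.7, 8.7, 8.7, 8.7, 8.7, 8.7, 8.7, 8.7, 8.7]'

```text
time_s: 21.05
tool_pos: [0.5552, 0.2366, 0.0267]
tool_rot: [180.0, 0.1, -176.9]
force: [-0.5, -0.6, -0.4]
grip_width: 0.0872
grasp_force: 0.0
```

```bash
python3 - <<'E'
from h import *
print(pose()[0],telemetry.get_obs()['force']);plan([.555,.2346,.0175],tilt(183,0),2)
E
```

```text
[0.55521339 0.23664481 0.02665143] [-0.50880371 -0.55512668 -0.378942  ]
2 ang [0.0002, 0.0013, 0.0005] pos [0.017, -0.102, 0.458] tot d [ 0.03 -0.2   0.91] deg [0.02 0.14 0.05]
```

drive_tool --angular '[[0, 0, 0], [0, 0, 0], [0, 0, 0], [0, 0, 0], [0, 0, 0], [0, 0, 0], [0, 0, 0], [0, 0, 0]]' --delta_pos '[[0, -0.1, 0.5], [0, 0, 0.4], [0, 0, 0], [0, 0, 0], [0, 0, 0], [0, 0, 0], [0, 0, 0], [0, 0, 0]]' --gripper '[8.7, 8.7, 8.7, 5.5, 5.5, 5.5, 5.5, 5.5]' --squeeze 30

```text
time_s: 21.85
tool_pos: [0.5544, 0.2356, 0.0166]
tool_rot: [180.0, 0.1, -176.9]
force: [0.4, -0.2, -0.3]
grip_width: 0.0592
grasp_force: 30.0
```

drive_tool --angular '[[0, 0, 0], [0, 0, 0], [0, 0, 0], [0, 0, 0], [0, 0, 0], [0, 0, 0]]' --delta_pos '[[0, 0, -1], [0, 0, -3], [0, 0, -4], [0, 0, -4], [0, 0, 0], [0, 0, 0]]' --gripper '[5.5, 5.5, 5.5, 5.5, 5.5, 5.5]'

```text
time_s: 22.45
tool_pos: [0.5548, 0.2355, 0.1378]
tool_rot: [-180.0, 0.2, -176.9]
force: [0.9, -0.5, -1.3]
grip_width: 0.0598
grasp_force: 30.0
```

```bash
cat >> h.py <<'E'
AC=np.array([.5443,-.0052,0]); AY=-9.0
AR=R.from_euler('z',AY,degrees=True).as_matrix()
def A(x,y,z): return AC+AR@np.array([x,y,z])
TT=np.array([.0805,0,.0026])   # tongue upper tip in tool
E
python3 - <<'E'
from h import *
th=np.radians(18);G=tilt(171,th)
t=A(-.048,0,.065)-G@TT;print(t,pose()[0])
plan(t,G);plan(t,G,12)
W=eyes.read_camera('wrist');p,r=pose();print('tongue px',proj(W,p+r@TT))
for rr in models.cut_out(W,'cover_mid')[:2]:
    m=rr['pixels'].astype(np.uint8);c=max(cv2.findContours(m,0,2)[0],key=cv2.contourArea);print(rr['p'],cv2.approxPolyDP(c,3,True).reshape(-1,2).tolist())
E
```

```text
[ 0.57171488 -0.00954209  0.09234861] [0.55483872 0.23546339 0.13775921]
6 ang [0.0055, -0.0517, 0.0348] pos [-0.316, -4.07, 0.831] tot d [ -0.36 -24.55   4.55] deg [  1.9  -17.76  11.97]
12 ang [0.0028, -0.0258, 0.0174] pos [-0.17, -2.033, 0.421] tot d [ -0.36 -24.55   4.55] deg [  1.9  -17.76  11.97]
tongue px [309.57120333 102.33489395]
0.91 [[255, 100], [254, 136], [223, 139], [232, 321], [382, 322], [392, 140], [361, 135], [359, 100]]
0.19 [[0, 142], [0, 152], [12, 151], [10, 143]]
```

drive_tool --angular '[[0.0028, -0.0258, 0.0174], [0.0028, -0.0258, 0.0174], [0.0028, -0.0258, 0.0174], [0.0028, -0.0258, 0.0174], [0.0028, -0.0258, 0.0174], [0.0028, -0.0258, 0.0174], [0.0028, -0.0258, 0.0174], [0.0028, -0.0258, 0.0174], [0.0028, -0.0258, 0.0174], [0.0028, -0.0258, 0.0174], [0.0028, -0.0258, 0.0174], [0.0028, -0.0258, 0.0174], [0, 0, 0], [0, 0, 0]]' --delta_pos '[[-0.17, -2.03, 0.42], [-0.17, -2.03, 0.42], [-0.17, -2.03, 0.42], [-0.17, -2.03, 0.42], [-0.17, -2.03, 0.42], [-0.17, -2.03, 0.42], [-0.17, -2.03, 0.42], [-0.17, -2.03, 0.42], [-0.17, -2.03, 0.42], [-0.17, -2.03, 0.42], [-0.17, -2.03, 0.42], [-0.17, -2.03, 0.42], [0, 0, 0], [0, 0, 0]]' --gripper '[5.5, 5.5, 5.5, 5.5, 5.5, 5.5, 5.5, 5.5, 5.5, 5.5, 5.5, 5.5, 5.5, 5.5]'

```text
time_s: 23.95
tool_pos: [0.57, -0.0092, 0.09]
tool_rot: [-180.0, 17.7, 171.0]
force: [0.4, 0.6, -1.5]
grip_width: 0.0595
grasp_force: 30.0
```

```bash
python3 - <<'E'
from h import *
W=eyes.read_camera('wrist');p,r=pose();print(p,telemetry.get_obs()['tool_rot'],telemetry.get_obs()['qpos'])
print('tongue',proj(W,p+r@TT),'lip in edge ends top(44.5)',[np.round(proj(W,A(x,y,.0445)),1).tolist() for x,y in[(-.06,.022),(-.06,-.022),(-.07,.025),(-.07,-.025)]])
q=cv2.cvtColor(W['pixels'],cv2.COLOR_RGB2BGR)[0:230,170:450];q=cv2.resize(q,None,fx=2.6,fy=2.6,interpolation=cv2.INTER_CUBIC);cv2.imwrite('pics/c8.png',q)
E
```

```text
[ 0.57066578 -0.00836697  0.0905134 ] [-179.99127309   17.76523412  171.05188097] [ 43.13892925   8.80014449 -49.74252249 117.92869798  17.20218154
  40.19439527  64.18508062]
tongue [313.81597222 105.25860693] lip in edge ends top(44.5) [[371.0, 62.0], [250.8, 62.1], [381.8, 31.5], [240.2, 31.5]]
```

View pics/c8.png

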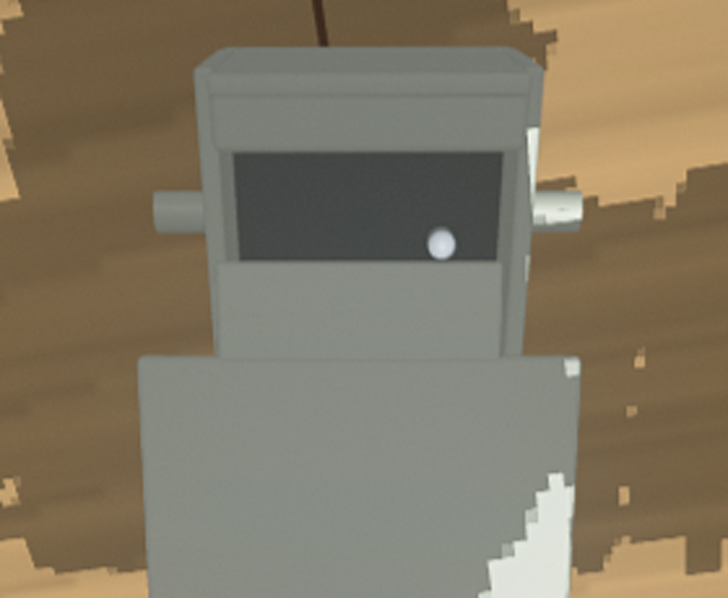

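Crop view: the tongue edge is at y=261 with mid x=359.5. The lip's inner edge is at y=152 with mid x=369. They're parallel, and the tongue is about 2 mm off along tool y. Next I'll work out the relative move.

```bash
python3 - <<'E'
from h import *
W=eyes.read_camera('wrist');p,r=pose()
f=lambda x,y:(x/2.6+170-.3,y/2.6-.3)
zt=(p+r@TT)[2]
lip=at_z(W,f(369,152),.0445);t=at_z(W,f(359.5,261),zt)
a=AR.T@(lip-AC);b=AR.T@(t-AC);print('p',p,'zt',zt,'lip edge',a,'tongue',b,'pred tongue',AR.T@(p+r@TT-AC))
# goals relative to lip edge: pre x +7mm, z .0368 ; ins x -5.5mm
pre=np.array([a[0]+.007,a[1],.0368]);dm=AR@(pre-b)
print('pre move alarm mm',(pre-b)*1000,'tool cm',np.round(100*r.T@dm,3),'insert tool cm',np.round(100*r.T@(AR@np.array([-.0125,0,0])),3))
E
```

```text
p [ 0.57104112 -0.00789189  0.09086941] zt 0.06377793152513489 lip edge [-0.06070239  0.00115422  0.0445    ] tongue [-0.05049336 -0.00018045  0.06377793] pred tongue [-0.04901584  0.00139441  0.06377793]
pre move alarm mm [ -3.20903544   1.33466368 -26.97793153] tool cm [1.13  0.134 2.471] insert tool cm [ 1.19   0.002 -0.382]
```

drive_tool --angular '[[0, 0, 0], [0, 0, 0], [0, 0, 0], [0, 0, 0], [0, 0, 0], [0, 0, 0], [0, 0, 0]]' --delta_pos '[[0.23, 0.06, 0.5], [0.23, 0.06, 0.5], [0.23, 0.05, 0.5], [0.23, 0, 0.5], [0.21, 0, 0.45], [0, 0, 0], [0, 0, 0]]' --gripper '[5.5, 5.5, 5.5, 5.5, 5.5, 5.5, 5.5]'

```text
time_s: 24.75
tool_pos: [0.5681, -0.007, 0.0642]
tool_rot: [-180.0, 17.8, 171.0]
force: [-0.2, -0.1, -0.4]
grip_width: 0.0598
grasp_force: 30.0
```

```bash
python3 - <<'E'
from h import *
W=eyes.read_camera('wrist');save(W,'w9.png');p,r=pose();o=telemetry.get_obs();print(p,o['tool_rot'],o['force'],o['wrist_torque'])
b=AR.T@(p+r@TT-AC);print('tongue pred',b)
g=cv2.cvtColor(W['pixels'],cv2.COLOR_RGB2GRAY)
for c in (300,310,320): print(c,g[20:130:2,c].tolist())
for y in (85,):print(y,g[y,220:400:3].tolist())
E
```

```text
[ 0.56828821 -0.00708226  0.06444932] [-179.94935047   17.86710024  171.02110321] [ 0.01074626  0.30392036 -1.21689567] [ 0.14774888  0.25807621 -0.04499427]
tongue pred [-0.0518325   0.00186327  0.0372765 ]
300 [94, 94, 93, 94, 94, 121, 122, 123, 123, 123, 123, 124, 123, 132, 132, 129, 131, 123, 129, 132, 131, 130, 130, 130, 131, 130, 131, 130, 129, 121, 73, 74, 75, 76, 75, 75, 76, 75, 77, 77, 105, 142, 141, 141, 142, 141, 141, 143, 142, 142, 142, 142, 142, 143, 141]
310 [95, 94, 93, 94, 92, 121, 123, 122, 123, 122, 123, 123, 123, 132, 132, 131, 131, 123, 129, 131, 131, 131, 130, 131, 130, 130, 130, 131, 129, 123, 72, 75, 75, 74, 75, 74, 76, 75, 75, 76, 103, 142, 142, 142, 142, 142, 142, 142, 141, 142, 141, 141, 142, 142, 142]
320 [94, 94, 94, 95, 93, 122, 123, 123, 123, 123, 123, 123, 123, 131, 132, 132, 129, 123, 129, 130, 131, 130, 132, 131, 131, 131, 132, 132, 128, 123, 72, 73, 75, 76, 75, 75, 75, 74, 76, 77, 105, 141, 142, 142, 143, 143, 143, 142, 142, 141, 142, 142, 141, 141, 142]
85 [103, 103, 103, 102, 113, 131, 132, 116, 116, 119, 74, 75, 74, 74, 75, 75, 74, 74, 74, 74, 75, 75, 75, 75, 75, 75, 76, 76, 75, 75, 76, 75, 76, 75, 75, 76, 74, 74, 74, 74, 75, 75, 77, 75, 73, 74, 74, 75, 71, 116, 116, 131, 134, 131, 182, 182, 137, 137, 104, 173]
```

```bash
python3 - <<'E'
from h import *
W=eyes.read_camera('wrist');p,r=pose()
b=AR.T@(at_z(W,(308,100.3),.0373)-AC);a=AR.T@(at_z(W,(308,79.6),.0445)-AC);print(b,a)
g=cv2.cvtColor(W['pixels'],cv2.COLOR_RGB2GRAY).astype(int)
for y in (85,92,108,116): print(y,[int(i) for i in np.nonzero(abs(np.diff(g[y,200:420]))>12)[0]+200])
m=(a[0]-.0057-b[0]);print('insert',m*1000,np.round(100*r.T@(AR@np.array([m,0,0])),3))
E
```

```text
[-0.05286206  0.00074202  0.0373    ] [-0.06098555  0.0007375   0.0445    ]
85 [232, 240, 247, 364, 379, 380, 381, 387, 396]
92 [213, 214, 248, 363, 364, 379, 398, 399, 404, 405]
108 [234, 242, 249, 252, 362, 377]
116 [235, 249, 250, 252, 362, 377]
insert -13.823492384683348 [ 1.316  0.    -0.424]
```

drive_tool --angular '[[0, 0, 0], [0, 0, 0], [0, 0, 0], [0, 0, 0], [0, 0, 0], [0, 0, 0]]' --delta_pos '[[0.32, 0, -0.1], [0.32, 0, -0.1], [0.32, 0, -0.1], [0.29, 0, -0.1], [0, 0, 0], [0, 0, 0]]' --gripper '[5.5, 5.5, 5.5, 5.5, 5.5, 5.5]'

```text
time_s: 25.45
tool_pos: [0.5552, -0.0052, 0.0644]
tool_rot: [-179.9, 17.9, 171.0]
force: [0.8, -0.7, -0.9]
grip_width: 0.0595
grasp_force: 30.0
```

```bash
python3 - <<'E'
from h import *
W=eyes.read_camera('wrist');save(W,'w10.png');p,r=pose();o=telemetry.get_obs();print(p,o['tool_rot'],o['force'],o['wrist_torque'])
b=AR.T@(p+r@TT-AC);print('tongue pred',b)
g=cv2.cvtColor(W['pixels'],cv2.COLOR_RGB2GRAY)
for c in (310,): print(c,g[40:160:2,c].tolist())
print('shoulder row (x -54)',proj(W,p+r@(TT-[.012,0,0])),'tip',proj(W,p+r@TT))
for c in (235,380): print(c,g[80:180:2,c].tolist())
E
```

```text
[ 0.55529357 -0.00514814  0.06442811] [-179.94072548   17.87345498  171.01652449] [ 0.31565253 -0.57619215 -0.34374503] [ 0.15323938  0.26491893 -0.02232433]
tongue pred [-0.06496671  0.00174643  0.03724688]
310 [96, 95, 94, 94, 96, 95, 96, 97, 95, 96, 95, 97, 94, 123, 124, 124, 123, 123, 125, 123, 124, 123, 125, 125, 125, 131, 133, 133, 133, 126, 130, 133, 133, 132, 132, 133, 134, 132, 133, 130, 135, 141, 141, 141, 141, 140, 141, 140, 141, 136, 140, 139, 141, 140, 140, 140, 141, 142, 141, 140]
shoulder row (x -54) [311.32541845 139.94832019] tip [311.40515592 103.78639813]
235 [99, 120, 130, 131, 131, 131, 131, 130, 131, 129, 129, 127, 127, 127, 127, 119, 111, 106, 100, 98, 100, 97, 128, 133, 137, 141, 136, 132, 127, 135, 138, 139, 139, 138, 140, 139, 140, 139, 138, 139, 140, 140, 139, 139, 139, 139, 139, 140, 138, 141]
380 [166, 165, 151, 134, 137, 145, 144, 126, 100, 99, 99, 99, 102, 102, 103, 105, 106, 107, 109, 108, 108, 107, 131, 136, 138, 143, 137, 133, 128, 136, 141, 141, 140, 140, 141, 139, 139, 140, 139, 140, 142, 140, 141, 141, 141, 141, 143, 142, 141, 141]
```

The lip now covers the tongue: its edge is at row 119, and the tip would show at row 101 if it weren't underneath. There's no contact force. I'll swing the snap end down.

```bash
python3 - <<'E'
from h import *
p,r=pose();tip=p+r@TT
for th,z in ((6,.0006),(0,.0012)):
    G=tilt(171,np.radians(th)); plan(tip+[0,0,z]-G@TT,G,6)
E
```

```text
6 ang [-0.0002, 0.0345, 0.0] pos [-0.006, -0.0, 0.268] tot d [ 0.1 -0.   1.6] deg [-6.000e-02  1.187e+01  1.000e-02]
6 ang [-0.0002, 0.052, 0.0] pos [-0.006, -0.0, 0.399] tot d [ 0.27 -0.    2.37] deg [-6.000e-02  1.787e+01  1.000e-02]
```

drive_tool --angular '[[0, 0.0345, 0], [0, 0.0345, 0], [0, 0.0345, 0], [0, 0.0345, 0], [0, 0.0345, 0], [0, 0.0345, 0], [0, 0, 0], [0, 0, 0]]' --delta_pos '[[0, 0, 0.268], [0, 0, 0.268], [0, 0, 0.268], [0, 0, 0.268], [0, 0, 0.268], [0, 0, 0.268], [0, 0, 0], [0, 0, 0]]' --gripper '[5.5, 5.5, 5.5, 5.5, 5.5, 5.5, 5.5, 5.5]' --squeeze 45

```text
time_s: 26.3
tool_pos: [0.5588, -0.0057, 0.0485]
tool_rot: [-180.0, 6.0, 171.0]
force: [0.0, 0.4, -0.2]
grip_width: 0.0598
grasp_force: 45.0
```

```bash
python3 - <<'E'
from h import *
p,r=pose();o=telemetry.get_obs();print(p,o['tool_rot'],o['force'],o['wrist_torque'])
tip=p+r@TT;print('tongue',AR.T@(tip-AC),'snap',AR.T@(p+r@(TT-[.136,0,0])-AC))
G=tilt(171,0);plan(tip+[0,0,.0008]-G@TT,G,6)
E
```

```text
[ 0.55876809 -0.00567406  0.04848936] [-179.96209904    6.00513816  170.99489085] [ 0.00715858  0.36684106 -0.21831754] [ 0.05940195  0.05958493 -0.02066451]
tongue [-0.06542213  0.00180048  0.03748191] snap [0.06983158 0.00178842 0.05170991]
6 ang [-0.0001, 0.0175, -0.0] pos [-0.004, 0.0, 0.127] tot d [0.01 0.   0.76] deg [-0.04  6.01 -0.01]
```

drive_tool --angular '[[0, 0.0175, 0], [0, 0.0175, 0], [0, 0.0175, 0], [0, 0, 0], [0, 0, 0]]' --delta_pos '[[0, 0, 0.13], [0, 0, 0.13], [0, 0, 0.13], [0, 0, 0], [0, 0, 0]]' --gripper '[5.5, 5.5, 5.5, 5.5, 5.5]'

```text
time_s: 26.8
tool_pos: [0.5592, -0.0055, 0.0456]
tool_rot: [-179.9, 3.0, 171.0]
force: [-4.1, 0.1, 7.7]
grip_width: 0.0592
grasp_force: 45.0
```

drive_tool --angular '[[0, 0.0175, 0], [0, 0.0175, 0], [0, 0, 0]]' --delta_pos '[[0, 0, 0.13], [0, 0, 0.13], [0, 0, 0]]' --gripper '[5.5, 5.5, 5.5]'

```text
time_s: 27.1
tool_pos: [0.5598, -0.0055, 0.0444]
tool_rot: [-179.9, 1.0, 171.0]
force: [-8.0, 0.1, 17.3]
grip_width: 0.0595
grasp_force: 45.0
```

drive_tool --angular '[[0, 0.0175, 0], [0, 0.009, 0], [0, 0, 0], [0, 0, 0]]' --delta_pos '[[0, 0, 0.13], [0, 0, 0.08], [0, 0, 0], [0, 0, 0]]' --gripper '[5.5, 5.5, 5.5, 5.5]'

```text
time_s: 27.5
tool_pos: [0.5592, -0.0056, 0.0411]
tool_rot: [-179.9, -0.6, 171.0]
force: [-3.9, -0.7, 9.9]
grip_width: 0.0593
grasp_force: 45.0
```

```bash
python3 - <<'E'
from h import *
p,r=pose();o=telemetry.get_obs();print(p,o['tool_rot'],o['force'],o['wrist_torque'])
tip=p+r@TT;print('tongue',AR.T@(tip-AC),'snap',AR.T@(p+r@(TT-[.136,0,0])-AC))
E
```

```text
[ 0.55920303 -0.00562021  0.04112205] [-179.90763469   -0.58219058  171.00366875] [-3.92748227 -0.67949783  9.91203261] [ 0.05330053  1.00176689 -0.04283552]
tongue [-0.06573698  0.00190696  0.03934014] snap [0.070256   0.00191567 0.03795825]
```

drive_tool --angular '[[0, 0, 0], [0, 0, 0], [0, 0, 0]]' --delta_pos '[[0, 0, 0.1], [0, 0, 0.05], [0, 0, 0]]' --gripper '[5.5, 5.5, 5.5]'

```text
time_s: 27.8
tool_pos: [0.5592, -0.0056, 0.0411]
tool_rot: [-179.9, -0.6, 171.0]
force: [-7.6, -0.8, 20.3]
grip_width: 0.0594
grasp_force: 45.0
```

drive_tool --angular '[[0, 0, 0], [0, 0, 0], [0, 0, 0], [0, 0, 0], [0, 0, 0], [0, 0, 0], [0, 0, 0], [0, 0, 0], [0, 0, 0], [0, 0, 0], [0, 0, 0], [0, 0, 0], [0, 0, 0], [0, 0, 0]]' --delta_pos '[[0, 0, -0.15], [0, 0, -0.05], [0, 0, 0], [0, 0, 0], [0, 0, 0], [0, 0, 0], [0, 0, -1], [0, 0, -2], [-1, 0, -4], [-2, 0, -4], [-2, 0, -4], [-2, 0, -3], [0, 0, 0], [0, 0, 0]]' --gripper '[5.5, 5.5, 8.7, 8.7, 8.7, 8.7, 8.7, 8.7, 8.7, 8.7, 8.7, 8.7, 8.7, 8.7]'

```text
time_s: 29.2
tool_pos: [0.6302, -0.0164, 0.2205]
tool_rot: [-180.0, -0.5, 171.0]
force: [0.8, -0.2, -1.0]
grip_width: 0.0866
grasp_force: 0.0
```

```bash
python3 - <<'E'
from h import *
W=eyes.read_camera('wrist');save(W,'w11.png');p,r=pose();o=telemetry.get_obs();print(p,o['tool_rot'],o['force'],o['time_s'])
g=cv2.cvtColor(W['pixels'],cv2.COLOR_RGB2GRAY)
for z in (.039,.044): print(z,[np.round(proj(W,A(*q,z)),1).tolist() for q in [(.07,.03),(.07,-.03),(.07,.02),(-.054,.03),(-.054,-.03),(-.06,0),(.0665,0)]])
for rr in models.cut_out(W,'cover_mid')[:2]:
    m=rr['pixels'].astype(np.uint8);c=max(cv2.findContours(m,0,2)[0],key=cv2.contourArea);print(rr['p'],cv2.approxPolyDP(c,2.5,True).reshape(-1,2).tolist())
u=proj(W,A(.07,0,.039));c=int(u[0]);print('centre col',c,g[int(u[1])-30:int(u[1])+40:2,c].tolist(),int(u[1])-30)
print('side col',g[int(u[1])-30:int(u[1])+40:2,c-40].tolist())
for n in ['scene','top']:
    P=eyes.read_camera(n)
    for t in ['driver_handle','tumbler']:
        for q in models.cut_out(P,t)[:1]: z=cv2.findNonZero(q['pixels'].astype(np.uint8));print(n,t,round(q['p'],2),cv2.boundingRect(z))
E
```

```text
[ 0.629216   -0.01649266  0.21930106] [-179.9413858    -0.62092806  171.02941332] [-0.02376496  0.41485031 -1.45750347] 29.25
0.039 [[344.0, 205.7], [268.6, 205.7], [331.5, 205.7], [347.8, 35.0], [264.6, 35.0], [306.2, 25.9], [306.3, 201.3]]
0.044 [[344.6, 206.7], [268.0, 206.7], [331.8, 206.7], [348.5, 33.4], [263.9, 33.4], [306.2, 24.1], [306.3, 202.3]]
0.77 [[331, 22], [282, 23], [278, 34], [266, 35], [271, 203], [293, 203], [297, 199], [343, 202], [348, 36], [335, 34]]
centre col 306 [123, 123, 122, 122, 123, 122, 122, 121, 121, 121, 120, 122, 121, 115, 115, 116, 115, 115, 121, 122, 104, 86, 87, 87, 89, 87, 111, 136, 135, 139, 146, 151, 154, 154, 150] 175
side col [91, 89, 91, 87, 85, 84, 89, 93, 93, 90, 88, 87, 88, 89, 88, 87, 84, 85, 86, 84, 85, 85, 86, 87, 85, 85, 125, 138, 136, 133, 137, 135, 139, 145, 150]
scene driver_handle 0.63 (255, 293, 14, 56)
scene tumbler 0.57 (248, 322, 36, 55)
top driver_handle 0.36 (335, 184, 25, 59)
top tumbler 0.85 (441, 187, 33, 34)
```

```bash
python3 -c "
from h import *
print(env.sign_off())"
```

```text
the job is handed in; nothing more can be done
None
```

I pressed the reset button onto its stop and held it there for over a second (10 N at most), stood the screwdriver back in the tumbler, and refitted the cover. It bottomed out at seated height with the clip's tooth over its edge; I handed the job in at about 29 s, and sign-off returned no verdict.

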